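# Add a slotted counterpoise weight to the scale's hanger

## Task

Add the thick slotted weight from the rubber mat to the counterpoise hanger of the beam scale: slide its slot sideways onto the stem until it is fully home, let it down gently by feel until it nests flat in the dished top of the weights already there, and turn it until its slot points at least a quarter turn away from the slot of the weight it lies on. Do not force, drop onto, jolt or swing the hanger, leave the other two weights where they lie, then let go and leave the hanger hanging still.

Things in the scene. Friction and masses are not known exactly. Their poses are not given: they have to be found in the camera images.
- weight: The weight to load, lying on the rubber mat: thick plain steel slotted disc, 0.22 to 0.35 kg. Origin on its axis at the underside, z up, slot along +x. From the underside up: spigot 42 mm across, 3 mm high; body 56 mm across from 3 to 21 mm (grip it by this rim); the top face has a round recess 45 mm across, 3 mm deep, inside a raised rim.
- weight_center (a point): Point on the thick weight's axis, 10.5 mm above its underside. Its spigot drops into the like recess (45 mm across, 3 mm deep) in the top of the stack on the hanger, with 1.5 mm of play all round. A weight that is off centre stands up to 3 mm too high, on the rim.
- weight_slot (a point): Point in the thick weight's slot near the mouth: 25 mm from the axis, 10.5 mm above the underside. The direction from weight_center to here is where the slot points. The slot is straight, 10 mm wide (the stem has 1 mm of play each side), with a closed round end of 5 mm radius centred on the axis; in the body its mouth flares to 15 mm.
- hanger: Counterpoise hanger: round steel stem, 8 mm across, hung from the beam's tip. Origin on the pivot pin, 230 mm above the table; z up along the stem. Its +x is where the slot of the topmost weight already on it points (11 to 57 degrees right of the scale's x). It swings freely along the scale's y; along the scale's x it only gives about 1 mm per 2 N at the weights. It swivels stiffly.
- scale: Bench beam scale, fixed, beam locked. Origin on the table straight below the stem; x away from the robot (within 7 degrees), y left. The beam, 8 mm thick, lies along y above the stem, from 15 mm right of it to 530 mm left, 235 to 257 mm above the table (posts to 277). The base with files on it, 150 mm high, begins 120 mm left of the stem. The robot's side and the right of the stem are free.
- stack_zone (a point): Point on the stem's axis 102 mm above the table, midway in the range of the stack's top. The foot with the two weights already on it (56 mm across, one stack) is locked somewhere along the stem: the rim of its top lies 90 to 114 mm above the table (its recess floor 3 mm lower); the exact height is not measured and must be felt. A firm touch: it does not give.
- thin_weight: Bystander on the mat: slotted disc of the same 56 mm diameter but only 12 mm high overall. Origin at the centre of its underside.
- small_weight: Bystander on the mat: small slotted disc, 38 mm across, 14 mm high. Origin at the centre of its underside.
- mat: Black rubber mat under the three weights, 150 x 370 mm, 6 mm thick, fixed; origin at the centre of its underside. Which weight lies in which of its three places (115 mm apart) varies; the thick weight's slot points away from the robot, within about 37 degrees.
Mind the look-alikes: they are no part of the job. What is shaped like the weight but orange is not meant.

How it is judged:
By the outcome, as a careful person would: the job done as asked, in the order asked, and still so for the second after the job is handed in, with the robot touching nothing.
It also fails if it takes over 64 s, if anything falls off the work surface, if the arm or the gripper's body presses on something with over 40 N, if the wrist force passes 120 N, or if a joint passes its speed limit or range.

## Robot

A 6-joint arm with a two-finger parallel gripper is mounted at the origin on the work surface. World frame = base frame: x ahead of the robot, y to its left, z up, the work surface at z = 0. Lengths are in m, angles in rad, forces in N, time in s.
With the tool pointing down it reaches from about 0.275 to 0.875 m from the base axis. Payload 12.5 kg.
Tool frame: the origin (TCP) lies at the very end of the fingers, on their centre line; the grasp point (between the pads) lies r.tcp_to_grasp behind it (r.tcp_to_grasp is the distance from the TCP to the grasp point, in m); x points along the fingers, y is the direction in which the jaws open and shut, and the axes are right-handed (so a half turn about x gives the same grasp; the last joint's range is limited). The gripper opens to 85 mm and grips with 20 to 120 N. Pads are 22 mm wide; open, the fingers measure 114 mm over their backs; the gripper's body (76 mm by 85 mm) begins 54 mm behind the grasp point. The pads swing forward as they close: fully open they stand 13 mm farther back than shut.
Start: joints at [1.166, 0.351, 1.652, -0, 1.139, -0.085], TCP at [0.173, 0.522, 0.231] pointing down, gripper open.
Joint ranges: [-2.75, 2.75], [-0.79, 2.1], [0.01, 2.65], [-1.57, 4.71], [0.07, 3.14], [-2.87, 2.87]. Speed limits (rad/s): [2.22, 2.22, 2.79, 3.14, 3.14, 3.14].

## Interface

Orientations are given as a unit quaternion [w, x, y, z].
In Python, from workcell import r gives the robot as it stands. The module is installed in compiled form; this text tells all that it offers.
- The arm moves only by the shell command python3 -m inch 'ROWS'. ROWS is JSON, one flat list of numbers, 7 for each row, row after row: the opening in per cent of the stroke, from 0 (shut) to 100 (fully open), then the shift along the tool's x, y, z in cm, then the turn, a rotation vector about the tool's x, y, z in rad. A call has 1 to 12 rows; each row is the pose to reach, as a shift and turn from the pose commanded when the call began, along the tool's axes at that moment; what a row does not reach only later rows make up. A row lasts 1/8 s, in which the tool goes at most 62.5 mm and 10.7 degrees, less where a joint would pass 70% of its speed; a pose out of reach is approached as far as the arm can. A call with a gripper value outside its range is refused whole. The fingers move at their own pace and stop on an object; the grip force is fixed at half the most. Time passes only in rows, so rows that repeat a pose let the fingers close. It gives the time, the measured TCP pose, the force and the opening at its end, in the units of the state.
- r.observe(): the state, without advancing time (a new reading comes with each control period).
- r.camera(name): name is "scene" or "side" or "wrist"; returns a dict with "img" (384x512x3 uint8, red, green, blue), "range_z" (384x512 float32, m along the optical axis (not along the pixel's ray), 0 where there is no reading), "fov_y" (degrees; the focal length in pixels is half the picture's height over the tangent of half this angle, whatever the lens; pixels are square), "cx", "cy" (the principal point, pixels), "view" (4x4, takes a point from world to camera coordinates); the wrist camera has in their place "mount" (4x4, takes a point from camera to tool coordinates, whose origin is the TCP and whose axes are the tool frame's). Camera axes: x right, y down, z forward; pixel columns grow to the right and rows downward; lengths in m; the calibration is good to about 2 mm. A picture is of the moment at which its call begins: read the wrist's pose just before it.
- r.hand_in(): hands the job in, once; it reports no verdict.
Trained networks look in the newest picture that a camera, given by its name, has taken for a name from the list of things; names that differ only in an ending like _2 or _b are one class to them, and where a whole thing is asked for, a point or a joint stands for the part that bears it (a point fixed in the world has none). Each returns a list of dicts, best first, with "conf" (0 to 1); they miss things now and then, are a little off and sometimes report something else, mostly with a low value. They report only what shows in the picture. A call takes as long as a camera call. They do not tell look-alikes from the thing itself.
- r.regions_of(camera, query): "region" (384x512 bool, what is visible of it) and "xy" ([column, row] in pixels, amid what is visible of it).
- r.mark_of(camera, query): "xy" ([column, row] in pixels: a listed point, or the origin of a listed thing).
The state is a dict: "t": time; "qpos": joint angles; "dq": joint speeds; "effort": joint torques, N m; "eef_pos": TCP position; "orientation": TCP orientation; "contact_force": force on the tool from outside, world axes, zero at the start; "wrist_torque": the same for the moment, N m; "width": finger opening in m.
Only numpy, scipy, OpenCV 4.12 (cv2) and the standard library are available. Lean on these libraries where they do the work, as an engineer would, in place of code of your own. Each camera call takes 0.05 s, during which the arm holds its last target.

## Working session

There is one attempt and no reset: what is moved stays moved. The work goes in short steps, Python scripts to look and compute and a shell command to move; the robot and the scene stay as the last step left them, time stands still between calls to the robot, and variables do not carry over. Pictures are saved under pics/ and viewed, and the job is handed in when it is done.

```bash
mkdir -p pics; ls
cat > h.py <<'E'
import numpy as np, cv2
from workcell import r
from scipy.spatial.transform import Rotation as R
def quat(q): return R.from_quat([q[1],q[2],q[3],q[0]])
def cam(name):
    s=r.observe(); c=r.camera(name)
    f=192/np.tan(np.radians(c['fov_y'])/2)
    if 'view' in c: T=np.linalg.inv(np.array(c['view']))
    else:
        W=np.eye(4); W[:3,:3]=quat(s['orientation']).as_matrix(); W[:3,3]=s['eef_pos']
        T=W@np.array(c['mount'])
    c['f']=f; c['T']=T; return c
def pt(c,u,v,z=None):
    if z is None: z=c['range_z'][int(round(v)),int(round(u))]
    p=np.array([(u-c['cx'])/c['f']*z,(v-c['cy'])/c['f']*z,z,1]); return (c['T']@p)[:3]
def ray_at_h(c,u,v,h):
    d=c['T'][:3,:3]@np.array([(u-c['cx'])/c['f'],(v-c['cy'])/c['f'],1]); o=c['T'][:3,3]
    return o+d*(h-o[2])/d[2]
def proj(c,p):
    q=np.linalg.inv(c['T'])@np.append(p,1); return np.array([q[0]/q[2]*c['f']+c['cx'],q[1]/q[2]*c['f']+c['cy'],q[2]])
def cloud(c):
    v,u=np.mgrid[0:384,0:512]; z=c['range_z']
    P=np.stack([(u-c['cx'])/c['f']*z,(v-c['cy'])/c['f']*z,z],-1)
    return P@c['T'][:3,:3].T+c['T'][:3,3]
def save(c,n): cv2.imwrite('pics/'+n,c['img'][:,:,::-1])
E
python3 - <<'E'
from h import *
print(r.observe(), r.tcp_to_grasp)
for n in ['scene','side','wrist']:
    c=cam(n); save(c,n+'0.png'); print(n,c['fov_y'],c['T'][:3,3].round(3),c['T'][:3,2].round(2))
    for q in ['weight','thin_weight','small_weight','hanger','scale','mat','stack_zone','weight_center','weight_slot']:
        print(q,[(np.round(m['xy']).tolist(),round(m['conf'],2)) for m in r.mark_of(n,q)][:4])
    np.savez('pics/'+n+'0.npz',**{k:v for k,v in c.items()})
E
```

```text
pics
{'t': 0.0, 'qpos': array([ 1.16637567e+00,  3.51279910e-01,  1.65243930e+00, -3.95140039e-05,
        1.13911509e+00, -8.46226860e-02]), 'dq': array([-0.00126836,  0.00161268,  0.00180779,  0.00020042,  0.00084022,
        0.00036939]), 'effort': array([ 2.21211980e-03, -5.06099403e+01, -2.91416788e+01, -1.99304253e-05,
        4.37756506e-03, -1.72297206e-05]), 'eef_pos': array([0.17276688, 0.5217981 , 0.23072873]), 'orientation': array([ 0.69799331,  0.11214967,  0.69818125, -0.11300767]), 'contact_force': array([ 0.08660113, -0.15573687, -0.31459494]), 'wrist_torque': array([-0.05067872, -0.04687155,  0.00242713]), 'width': 0.08557265987608478} 0.0187
scene 57.081581380882994 [ 0.989 -0.241  0.673] [-0.64  0.19 -0.75]
weight [([322.0, 216.0], 0.96), ([266.0, 253.0], 0.9), ([235.0, 195.0], 0.85), ([363.0, 220.0], 0.7)]
thin_weight [([213.0, 259.0], 0.71)]
small_weight [([156.0, 265.0], 0.52)]
hanger [([378.0, 176.0], 0.94)]
scale []
mat [([209.0, 256.0], 0.63)]
stack_zone [([362.0, 222.0], 0.64)]
weight_center [([320.0, 216.0], 0.79), ([229.0, 195.0], 0.68), ([266.0, 250.0], 0
[... 155 characters left out ...]
73392 [0.446 0.568 0.752] [ 0.1  -0.73 -0.67]
weight [([218.0, 328.0], 0.9), ([231.0, 230.0], 0.84)]
thin_weight [([246.0, 199.0], 0.52)]
small_weight [([260.0, 170.0], 0.43)]
hanger [([175.0, 212.0], 0.61)]
scale [([188.0, 291.0], 0.78)]
mat [([249.0, 198.0], 0.84), ([258.0, 168.0], 0.47)]
stack_zone []
weight_center [([309.0, 227.0], 0.88), ([213.0, 322.0], 0.77), ([246.0, 285.0], 0.7), ([231.0, 224.0], 0.68)]
weight_slot [([321.0, 229.0], 0.95), ([252.0, 281.0], 0.75), ([223.0, 317.0], 0.72), ([218.0, 230.0], 0.7)]
wrist 65.43641237613278 [0.109 0.542 0.373] [ 0.25 -0.08 -0.96]
weight []
thin_weight []
small_weight []
hanger []
scale []
mat []
stack_zone []
weight_center []
weight_slot []
```

View pics/scene0.png

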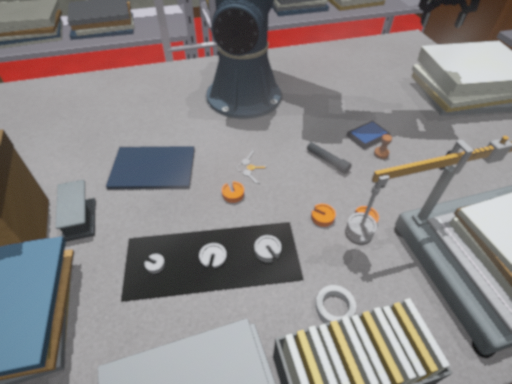

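View pics/side0.png

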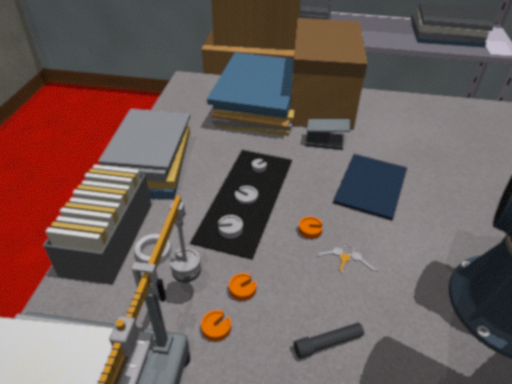

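View pics/wrist0.png

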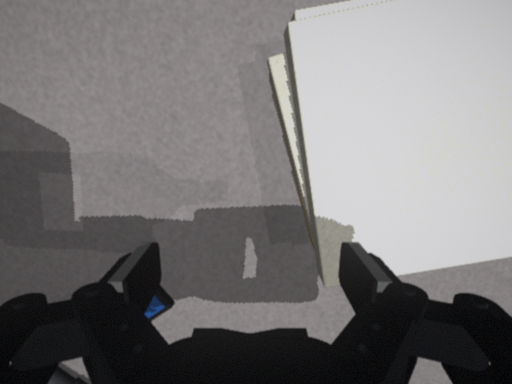

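Run:
```python
from h import *
print(r.observe()['t'])
c=dict(np.load('pics/scene0.npz')); 
im=c['img'][:,:,::-1]
crop=cv2.resize(im[225:290,130:310],None,fx=4.4,fy=4.4,interpolation=cv2.INTER_CUBIC)
cv2.imwrite('pics/crop_mat.png',crop)
crop=cv2.resize(im[130:260,300:512],None,fx=3.7,fy=3.7,interpolation=cv2.INTER_CUBIC)
cv2.imwrite('pics/crop_hang.png',crop)
s=dict(np.load('pics/side0.npz'))
crop=cv2.resize(s['img'][140:300,130:310,::-1],None,fx=3.7,fy=3.7,interpolation=cv2.INTER_CUBIC)
cv2.imwrite('pics/crop_side.png',crop)
for nm,cc in (('scene',c),('side',s)):
    P=cloud(cc)
    for (lo,hi) in ((0.012,0.05),):
        sel=(P[...,2]>lo)&(P[...,2]<hi)&(P[...,0]>0.3)&(P[...,0]<0.85)&(abs(P[...,1])<0.5)&(cc['range_z']>0)
        n,l,st,ce=cv2.connectedComponentsWithStats(sel.astype(np.uint8))
        for i in range(1,n):
            if st[i,4]>40:
                p=P[l==i]; print(nm,ce[i].round(),st[i,4],np.median(p[:,:2],0).round(3),np.percentile(p[:,2],[10,50,80,95]).round(4),np.ptp(p,axis=0).round(3))
```

```text
1.5
scene [370. 137.] 353 [0.319 0.292] [0.0147 0.0174 0.0187 0.0195] [0.051 0.113 0.011]
scene [330. 157.] 461 [0.379 0.145] [0.0163 0.0254 0.0291 0.0331] [0.126 0.085 0.023]
scene [383. 150.] 143 [0.388 0.296] [0.0138 0.0191 0.0322 0.0444] [0.038 0.04  0.037]
scene [156. 179.] 1084 [ 0.323 -0.303] [0.0134 0.015  0.016  0.017 ] [0.069 0.217 0.007]
scene [233. 191.] 321 [ 0.423 -0.132] [0.0165 0.0195 0.0215 0.0228] [0.056 0.056 0.012]
scene [ 86. 220.] 388 [ 0.437 -0.471] [0.0126 0.0188 0.0347 0.0429] [0.111 0.038 0.036]
scene [324. 214.] 383 [0.548 0.056] [0.0163 0.0193 0.0215 0.0226] [0.056 0.056 0.012]
scene [361. 209.] 65 [0.557 0.146] [0.0172 0.0196 0.0213 0.0231] [0.016 0.029 0.011]
scene [374. 214.] 85 [0.578 0.169] [0.0181 0.0194 0.0217 0.0229] [0.04  0.019 0.009]
scene [431. 271.] 1116 [0.752 0.201] [0.0213 0.0345 0.0439 0.0484] [0.235 0.007 0.038]
scene [267. 248.] 507 [ 0.602 -0.101] [0.0188 0.0249 0.027  0.0284] [0.057 0.056 0.019]
scene [213. 254.] 454 [ 0.582 -0.214] [0.0142 0.0163 0.0185 0.0198] [0.056 0.055 0.01 ]
scene [ 69. 270.] 225 [ 0.556 -0.497] [0.0393 0.0457 0
[... 807 characters left out ...]
0.055 0.01 ]
side [230. 226.] 450 [ 0.603 -0.099] [0.0174 0.0251 0.0274 0.029 ] [0.055 0.058 0.021]
side [310. 226.] 385 [ 0.421 -0.132] [0.0154 0.0194 0.0217 0.0234] [0.054 0.06  0.013]
side [144. 246.] 303 [ 0.776 -0.009] [0.0154 0.0225 0.024  0.0249] [0.044 0.075 0.015]
side [165. 251.] 95 [ 0.724 -0.004] [0.0153 0.0216 0.0235 0.025 ] [0.012 0.049 0.013]
side [241. 286.] 529 [0.548 0.058] [0.0162 0.0197 0.0218 0.0236] [0.056 0.058 0.013]
side [215. 324.] 647 [0.581 0.152] [0.0169 0.0199 0.022  0.0233] [0.056 0.056 0.013]
side [326. 339.] 1111 [0.374 0.151] [0.0184 0.0265 0.0298 0.0339] [0.128 0.087 0.025]
side [183. 363.] 179 [0.614 0.236] [0.0149 0.0339 0.0449 0.0491] [0.004 0.078 0.038]
```

View pics/crop_mat.png

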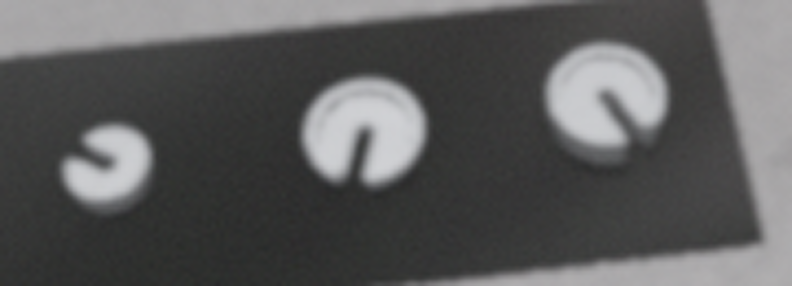

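View pics/crop_hang.png

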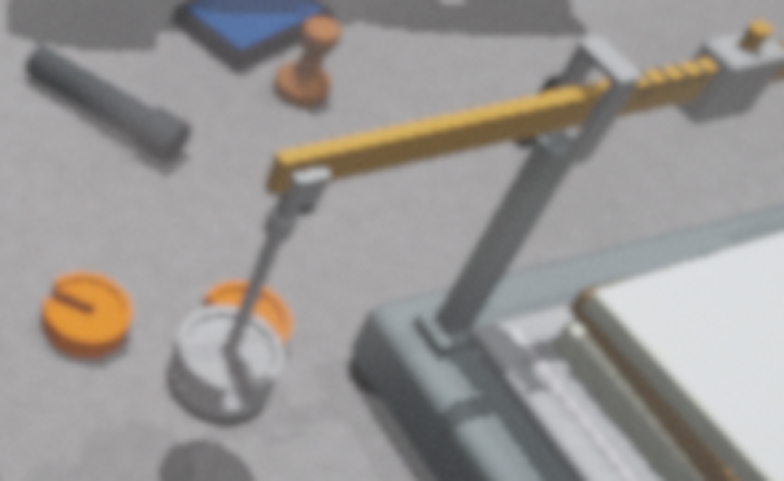

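View pics/crop_side.png

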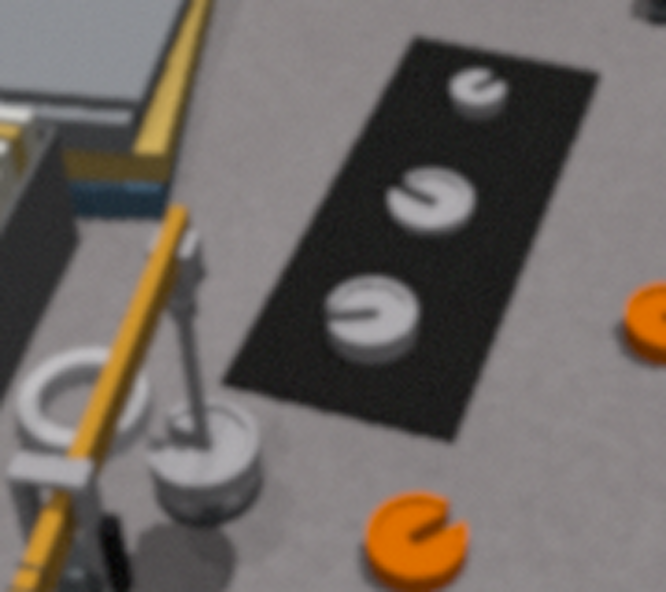

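Run:
```python
from h import *
for nm in ('scene','side'):
    c=dict(np.load(f'pics/{nm}0.npz')); P=cloud(c)
    reg=(c['range_z']>0)&(P[...,0]>.5)&(P[...,0]<.75)&(P[...,1]>.02)&(P[...,1]<.22)
    for lo in np.arange(0.04,0.26,0.01):
        s=reg&(P[...,2]>lo)&(P[...,2]<lo+.01)
        if s.sum()>2:
            p=P[s]; print(nm,round(lo,3),s.sum(),p[:,:2].mean(0).round(4),p[:,:2].min(0).round(3),p[:,:2].max(0).round(3))
    # beam direction
    s=(c['range_z']>0)&(P[...,2]>.236)&(P[...,2]<.262)&(P[...,0]>.5)&(P[...,0]<.8)&(P[...,1]>.05)&(P[...,1]<.7)
    p=P[s]; hsv=cv2.cvtColor(c['img'],cv2.COLOR_RGB2HSV)[s]; y=hsv[:,1]>110
    q=p[y]; fit=np.polyfit(q[:,1],q[:,0],1); print('beam',fit,np.degrees(np.arctan(fit[0])),q.min(0).round(3),q.max(0).round(3))
    # tops
    for q in ['hanger','weight_center','weight_slot','stack_zone']: pass
```

```text
scene 0.04 179 [0.6873 0.2   ] [0.617 0.198] [0.75  0.202]
scene 0.05 276 [0.6877 0.2016] [0.615 0.198] [0.749 0.218]
scene 0.06 468 [0.6859 0.2106] [0.617 0.198] [0.75 0.22]
scene 0.07 106 [0.6575 0.1293] [0.633 0.051] [0.678 0.22 ]
scene 0.08 117 [0.6647 0.0759] [0.633 0.052] [0.678 0.22 ]
scene 0.09 108 [0.6631 0.0741] [0.634 0.051] [0.678 0.22 ]
scene 0.1 481 [0.6506 0.0786] [0.622 0.051] [0.677 0.219]
scene 0.11 29 [0.6485 0.1218] [0.626 0.051] [0.677 0.22 ]
scene 0.12 19 [0.6507 0.1151] [0.644 0.076] [0.654 0.22 ]
scene 0.13 23 [0.6509 0.1205] [0.644 0.075] [0.654 0.22 ]
scene 0.14 17 [0.6513 0.0941] [0.646 0.075] [0.655 0.22 ]
scene 0.15 20 [0.6506 0.1204] [0.643 0.076] [0.654 0.22 ]
scene 0.16 23 [0.6507 0.1205] [0.644 0.075] [0.655 0.22 ]
scene 0.17 24 [0.6514 0.1187] [0.647 0.075] [0.655 0.22 ]
scene 0.18 29 [0.6505 0.1165] [0.644 0.075] [0.654 0.22 ]
scene 0.19 21 [0.6509 0.1246] [0.643 0.075] [0.654 0.22 ]
scene 0.2 31 [0.6522 0.108 ] [0.643 0.071] [0.657 0.22 ]
scene 0.21 46 [0.6512 0.098 ] [0.642 0.072] [0.656 0.22 ]
scene 0.22 25 [0.6559 0.0763] [0.642 0.071] [0.663 0.
[... 914 characters left out ...]
6504 0.0805] [0.647 0.078] [0.655 0.083]
side 0.16 17 [0.6495 0.0803] [0.647 0.077] [0.654 0.082]
side 0.17 18 [0.6501 0.088 ] [0.643 0.076] [0.654 0.219]
side 0.18 18 [0.6497 0.0802] [0.646 0.076] [0.653 0.082]
side 0.19 17 [0.6494 0.0886] [0.643 0.077] [0.655 0.22 ]
side 0.2 25 [0.6489 0.0823] [0.644 0.078] [0.655 0.085]
side 0.21 35 [0.6491 0.0818] [0.644 0.077] [0.655 0.085]
side 0.22 24 [0.6457 0.094 ] [0.64 0.07] [0.652 0.22 ]
side 0.23 73 [0.6443 0.1159] [0.638 0.071] [0.648 0.198]
side 0.24 188 [0.646  0.1284] [0.64  0.067] [0.661 0.201]
side 0.25 502 [0.649  0.1379] [0.64  0.063] [0.66  0.207]
beam [-0.01325536  0.64989493] -0.7594318812300846 [0.629 0.064 0.236] [0.658 0.38  0.261]
```

Run:
```python
from h import *
tiles=[]
for nm in ('scene','side'):
    c=dict(np.load(f'pics/{nm}0.npz'))
    for nme,ctr,h in (('w',(0.603,-.1005),.027),('stack',(.6505,.0787),.108)):
        # rectify image to plane h
        g=np.linspace(-.045,.045,360); X,Y=np.meshgrid(g,g)
        # display: up=+x, left=+y
        wx=ctr[0]-Y; wy=ctr[1]-X
        Pc=np.stack([wx,wy,np.full_like(wx,h),np.ones_like(wx)],-1)@np.linalg.inv(c['T']).T
        u=Pc[...,0]/Pc[...,2]*c['f']+c['cx']; v=Pc[...,1]/Pc[...,2]*c['f']+c['cy']
        t=cv2.remap(c['img'],u.astype(np.float32),v.astype(np.float32),cv2.INTER_CUBIC)[:,:,::-1].copy()
        cv2.circle(t,(180,180),112,(0,255,0),1); cv2.circle(t,(180,180),2,(0,0,255),-1)
        tiles.append(t)
        P=cloud(c); d=np.hypot(P[...,0]-ctr[0],P[...,1]-ctr[1])
        s=(d>.0235)&(d<.027)&(abs(P[...,2]-h)<.012)&(c['range_z']>0); s2=(d>.008)&(d<.02)&(abs(P[...,2]-h)<.012)
        print(nm,nme,np.percentile(P[s][:,2],[20,50,80,90]).round(4),np.percentile(P[s2][:,2],[20,50,80]).round(4))
cv2.imwrite('pics/rect.png',cv2.resize(np.vstack([np.hstack(tiles[:2]),np.hstack(tiles[2:])]),(590,590)))
```

```text
scene w [0.0208 0.0258 0.0277 0.0282] [0.0233 0.0244 0.0255]
scene stack [0.1036 0.1076 0.1088 0.1093] [0.1046 0.1053 0.1061]
side w [0.0242 0.0276 0.0288 0.0293] [0.0236 0.0248 0.0259]
side stack [0.1017 0.108  0.1096 0.1101] [0.1049 0.1059 0.1071]
```

View pics/rect.png

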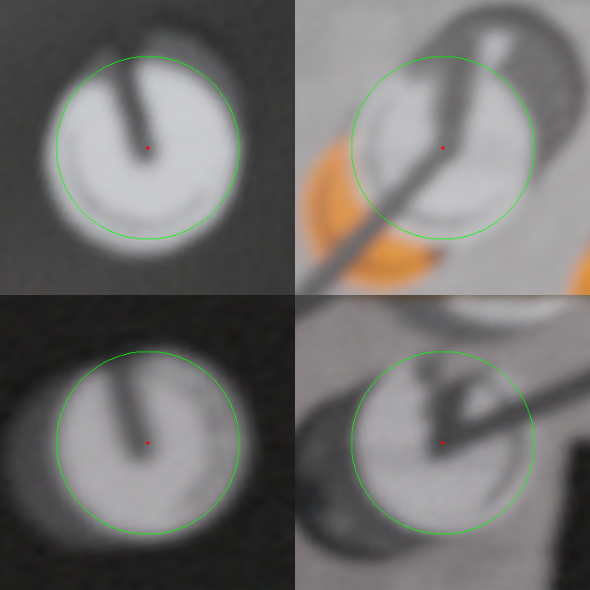

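```bash
python3 -m inch '[100,-3,-3.4,2.9,0.18,0,0, 100,-6,-6.8,5.8,0.36,0,0, 100,-8,-10.2,8.8,0.54,0,0, 100,-10,-13.6,11.7,0.72,0,0, 100,-12,-17,14.6,0.9,0,0, 100,-14,-20.5,17.6,1.08,0,0, 100,-15,-24,20.6,1.26,0,0, 100,-16,-27.4,23.6,1.44,0,0, 100,-16.5,-31,26.6,1.62,0,0, 100,-17,-34.4,29.6,1.8,0,0, 100,-17,-37.8,32.5,1.98,0,0, 100,-17,-41,35.4,2.16,0,0]'
cat >> h.py <<'E'
def tgt(heading_deg,pitch_deg):
    "tool rotation: x forward/down by pitch, camera(-z) up"
    a=np.radians(heading_deg);p=np.radians(pitch_deg)
    x=np.array([np.cos(a)*np.cos(p),np.sin(a)*np.cos(p),-np.sin(p)])
    up=np.array([np.cos(a)*np.sin(p),np.sin(a)*np.sin(p),np.cos(p)])
    z=-up; y=np.cross(z,x); return np.stack([x,y,z],1)
def rel(Rt,pt_,s=None):
    s=s or r.observe(); R0=quat(s['orientation']).as_matrix()
    d=R0.T@(pt_-s['eef_pos'])*100; w=R.from_matrix(R0.T@Rt).as_rotvec()
    return d.round(2),w.round(4)
G=r.tcp_to_grasp
E
python3 - <<'E'
from h import *
s=r.observe(); print(s['t'],s['qpos'].round(3),s['eef_pos'].round(4),quat(s['orientation']).as_matrix().round(3))
# orientation model check
def Rz(a):return R.from_euler('z',a).as_matrix()
def Ry(a):return R.from_euler('y',a).as_matrix()
q=s['qpos']; F=Rz(q[0])@Ry(q[1]+q[2])@Rz(q[3])@Ry(q[4])@Rz(q[5])
print((F.T@quat(s['orientation']).as_matrix()).round(3))
for hd,p,g in ((-14,37,(.6005,-.099,.017)),):
    Rt=tgt(hd,p); gp=np.array(g)-Rt[:,0]*.13; print(gp,rel(Rt,gp+Rt[:,0]*G))
E
```

```text
t: 3.0
eef_pos: [0.3803, 0.0201, 0.4015]
orientation: [0.228, 0.67, 0.228, -0.669]
contact_force: [0.3, -0.3, -0.3]
width: 0.0852
3.0 [-0.07  -0.114  1.766  0.     1.488  0.846] [0.3803 0.0201 0.4015] [[ 0.001  0.61  -0.793]
 [ 0.    -0.793 -0.61 ]
 [-1.     0.    -0.001]]
[[-0. -1. -0.]
 [ 0.  0. -1.]
 [ 1. -0.  0.]]
[ 0.49976136 -0.07388304  0.09523595] (array([31.77, 15.89, -4.65]), array([0.8331, 0.8592, 0.4152]))
```

```bash
python3 -m inch '[100,4,2,-0.6,0.104,0.107,0.052, 100,8,4,-1.2,0.208,0.215,0.104, 100,12,6,-1.8,0.312,0.322,0.156, 100,16,8,-2.4,0.417,0.43,0.208, 100,20,10,-3,0.521,0.537,0.26, 100,24,12,-3.5,0.625,0.644,0.311, 100,28,14,-4.1,0.729,0.752,0.363, 100,31.8,15.9,-4.6,0.833,0.859,0.415, 100,31.8,15.9,-4.6,0.833,0.859,0.415, 100,31.8,15.9,-4.6,0.833,0.859,0.415]'
python3 - <<'E'
from h import *
s=r.observe(); print(s['t'],s['qpos'].round(3),s['eef_pos'].round(4),quat(s['orientation']).as_matrix().round(3))
def Rz(a):return R.from_euler('z',a).as_matrix()
def Ry(a):return R.from_euler('y',a).as_matrix()
q=s['qpos']; F=Rz(q[0])@Ry(q[1]+q[2])@Rz(q[3])@Ry(q[4])@Rz(q[5])
print((F.T@quat(s['orientation']).as_matrix()).round(3))
c=cam('wrist'); save(c,'wrist1.png'); np.savez('pics/wrist1.npz',**c)
for q in ['weight','weight_center','weight_slot']:
    print(q,[(np.round(m['xy']).tolist(),round(m['conf'],2)) for m in r.mark_of('wrist',q)][:4])
E
```

```text
t: 4.25
eef_pos: [0.4929, -0.0044, 0.1624]
orientation: [-0.006, 0.911, 0.061, -0.408]
contact_force: [0.3, -0.1, 0.2]
width: 0.0856
4.25 [-0.255  0.19   2.323  1.769  0.288 -0.442] [ 0.4929 -0.0044  0.1624] [[ 0.66   0.105 -0.744]
 [ 0.116 -0.993 -0.038]
 [-0.743 -0.061 -0.667]]
[[ 0. -1. -0.]
 [ 0.  0. -1.]
 [ 1.  0.  0.]]
weight [([353.0, 203.0], 0.63), ([208.0, 242.0], 0.58), ([138.0, 204.0], 0.55)]
weight_center [([134.0, 202.0], 0.86), ([358.0, 198.0], 0.74), ([209.0, 236.0], 0.67)]
weight_slot [([223.0, 258.0], 0.89), ([352.0, 175.0], 0.81), ([361.0, 198.0], 0.27)]
```

View pics/wrist1.png

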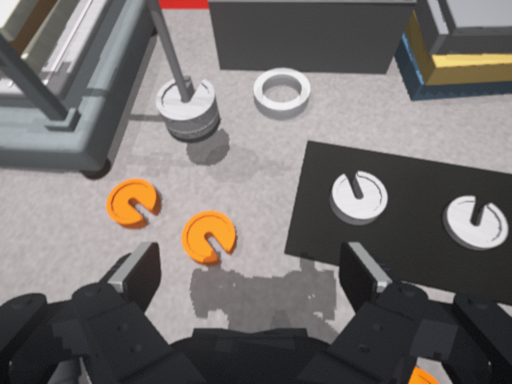

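```bash
cat > kin.py <<'E'
import numpy as np
from scipy.spatial.transform import Rotation as R
from scipy.optimize import least_squares
def Rz(a):return R.from_euler('z',a).as_matrix()
def Ry(a):return R.from_euler('y',a).as_matrix()
M=np.array([[0,-1,0],[0,0,-1],[1,0,0.]])
def fk(q,p):
    h0,a0,L2,e,L3,D,lat=p
    A=Rz(q[0]); x=np.array([a0,lat,h0])+Ry(q[1])@np.array([0,0,L2])+Ry(q[1]+q[2])@np.array([e,0,L3])
    F=Ry(q[1]+q[2])@Rz(q[3])@Ry(q[4])@Rz(q[5])
    return A@(x+F[:,2]*D), A@F@M
LIM=np.array([[-2.75,2.75],[-.79,2.1],[.01,2.65],[-1.57,4.71],[.07,3.14],[-2.87,2.87]])
E
python3 - <<'E'
from kin import *
Q=[[1.16637567e+00,3.51279910e-01,1.65243930e+00,-3.95e-05,1.13911509,-8.46226860e-02],[-0.07,-0.114,1.766,0,1.488,0.846],[-0.255,0.19,2.323,1.769,0.288,-0.442]]
X=[[0.17276688,0.5217981,0.23072873],[.3803,.0201,.4015],[.4929,-.0044,.1624]]
f=lambda p:np.concatenate([fk(q,p)[0]-x for q,x in zip(Q,X)])
for h in (.2,.33):
    s=least_squares(f,[h,0,.35,0,.35,.25,.046]); print(s.x.round(4),s.cost,f(s.x).round(4))
E
```

```text
[0.2571 0.001  0.4867 0.0399 0.4366 0.264  0.0466] 5.650174149609472e-09 [-0.0001  0.      0.     -0.     -0.0001 -0.      0.      0.     -0.    ]
[0.2571 0.001  0.4867 0.0399 0.4366 0.264  0.0466] 5.650174149514183e-09 [-0.0001  0.      0.     -0.     -0.0001 -0.      0.      0.     -0.    ]
```

```bash
cat >> kin.py <<'E'
PRM=np.array([0.2571,0.001,0.4867,0.0399,0.4366,0.264,0.0466])
def ik(T,Rt,p=PRM):
    h0,a0,L2,e,L3,D,lat=p; out=[]
    w=T-Rt[:,0]*D; rr=np.hypot(w[0],w[1])
    q1=np.arctan2(w[1],w[0])-np.arcsin(lat/rr); rx=np.sqrt(rr**2-lat**2)-a0; rz=w[2]-h0
    d2=rx*rx+rz*rz; l3=np.hypot(e,L3); g=np.arctan2(e,L3)
    c=(d2-L2**2-l3**2)/(2*L2*l3)
    if abs(c)>1: return out
    for sg in (1,-1):
        k=sg*np.arccos(c); q3=k-g
        q2=np.arctan2(rx,rz)-np.arctan2(l3*np.sin(k),L2+l3*np.cos(k))
        W=(Rz(q1)@Ry(q2+q3)).T@Rt@M.T
        q5=np.arccos(np.clip(W[2,2],-1,1)); q4=np.arctan2(W[1,2],W[0,2]); q6=np.arctan2(W[2,1],-W[2,0])
        for f in (0,1):
            a4=q4
            if f: continue
            for k4 in (-2*np.pi,0,2*np.pi):
                q=np.array([q1,q2,q3,a4+k4,q5,q6])
                if (q>=LIM[:,0]-1e-3).all() and (q<=LIM[:,1]+1e-3).all(): out.append(q)
    return out
E
python3 - <<'E'
from h import *
from kin import *
# check
for q in [[-0.255,0.19,2.323,1.769,0.288,-0.442]]:
    x,Rr=fk(q,PRM); print(ik(x,Rr))
for p in (30,37,42):
  print('pitch',p)
  for nm,g,hs in (('w',(.6005,-.099,.017),(-30,-20,-10,0,10,20)),('hang',(.6505,.0787,.125),(-40,-20,0,20,40,60,80,100))):
    for hd in hs:
        Rt=tgt(hd,p); T=np.array(g)+Rt[:,0]*G
        for q in ik(T,Rt): print(nm,hd,q.round(2))
E
```

```text
[array([-0.255,  0.19 ,  2.323,  1.769,  0.288, -0.442])]
pitch 30
w -30 [-0.09  0.86  2.09  3.63  0.87 -1.68]
w -20 [-0.18  0.85  2.13  3.33  0.89 -1.61]
w -10 [-0.28  0.85  2.14  3.03  0.9  -1.55]
w 0 [-0.37  0.85  2.13  2.73  0.9  -1.5 ]
w 10 [-0.45  0.86  2.1   2.44  0.9  -1.43]
w 20 [-0.51  0.86  2.04  2.15  0.91 -1.34]
hang -40 [ 0.33  0.7   1.83  4.6   0.84 -2.28]
hang -20 [ 0.23  0.64  1.98  4.03  0.65 -2.03]
hang 0 [ 0.07  0.61  2.06  3.26  0.58 -1.63]
hang 20 [-0.09  0.62  2.05  2.47  0.64 -1.24]
hang 40 [-0.21  0.66  1.94  1.85  0.79 -0.96]
hang 60 [-0.28  0.72  1.78  1.42  1.01 -0.82]
hang 80 [-0.28  0.81  1.57  1.12  1.27 -0.77]
hang 100 [-0.25  0.91  1.35  0.91  1.53 -0.79]
pitch 37
w -30 [-0.11  0.8   2.07  3.67  0.68 -1.74]
w -20 [-0.19  0.79  2.1   3.34  0.69 -1.63]
w -10 [-0.27  0.79  2.11  3.02  0.69 -1.54]
w 0 [-0.35  0.79  2.11  2.7   0.7  -1.44]
w 10 [-0.42  0.8   2.08  2.39  0.72 -1.34]
w 20 [-0.48  0.81  2.03  2.08  0.74 -1.24]
hang -40 [ 0.3   0.66  1.81 -1.52  0.74 -2.45]
hang -20 [ 0.21  0.6   1.95  4.21  0.5  -2.23]
hang 0 [ 0.07  0.57  2.02  3.29  0.38 -1
[... 174 characters left out ...]
3  1.19 -0.69]
hang 100 [-0.23  0.87  1.36  0.83  1.45 -0.75]
pitch 42
w -30 [-0.12  0.77  2.05  3.73  0.55 -1.81]
w -20 [-0.19  0.76  2.08  3.37  0.54 -1.66]
w -10 [-0.27  0.76  2.09  3.01  0.55 -1.52]
w 0 [-0.34  0.76  2.08  2.66  0.56 -1.38]
w 10 [-0.41  0.77  2.05  2.32  0.59 -1.25]
w 20 [-0.46  0.78  2.01  2.    0.63 -1.13]
hang -40 [ 0.28  0.64  1.79 -1.38  0.68 -2.6 ]
hang -20 [ 0.19  0.58  1.92  4.43  0.41 -2.45]
hang 0 [ 0.07  0.55  1.98  3.36  0.24 -1.74]
hang 20 [-0.06  0.56  1.97  2.1   0.35 -0.84]
hang 40 [-0.17  0.6   1.89  1.52  0.6  -0.61]
hang 60 [-0.22  0.66  1.75  1.19  0.87 -0.58]
hang 80 [-0.24  0.75  1.57  0.96  1.14 -0.63]
hang 100 [-0.21  0.84  1.38  0.77  1.39 -0.72]
```

```bash
cat >> h.py <<'E'
def rectify(c,ctr,h,half=.045,n=360):
    g=np.linspace(-half,half,n); X,Y=np.meshgrid(g,g); wx=ctr[0]-Y; wy=ctr[1]-X
    Pc=np.stack([wx,wy,np.full_like(wx,h),np.ones_like(wx)],-1)@np.linalg.inv(c['T']).T
    u=Pc[...,0]/Pc[...,2]*c['f']+c['cx']; v=Pc[...,1]/Pc[...,2]*c['f']+c['cy']
    t=cv2.remap(c['img'],u.astype(np.float32),v.astype(np.float32),cv2.INTER_CUBIC)[:,:,::-1].copy()
    z=cv2.remap(c['range_z'],u.astype(np.float32),v.astype(np.float32),cv2.INTER_NEAREST)-Pc[...,2]
    k=n/2/half
    cv2.circle(t,(n//2,n//2),int(.028*k),(0,255,0),1); cv2.circle(t,(n//2,n//2),2,(0,0,255),-1)
    for a in range(0,360,30):
        d=np.array([-np.sin(np.radians(a)),-np.cos(np.radians(a))]); p=n/2+d*.040*k; cv2.putText(t,str(a),(int(p[0])-10,int(p[1])+4),0,.35,(255,0,255),1)
    return t,z
E
python3 - <<'E'
from h import *
c=dict(np.load('pics/wrist1.npz'))
a=[]
for ctr,h in (((.6005,-.099),.027),((.6505,.0787),.1085)):
    t,z=rectify(c,ctr,h); a.append(t)
    a.append(cv2.applyColorMap(np.clip((z+.01)/.03*255,0,255).astype(np.uint8),cv2.COLORMAP_JET))
cv2.imwrite('pics/rect1.png',cv2.resize(np.vstack([np.hstack(a[:2]),np.hstack(a[2:])]),(600,600)))
cr=cv2.resize(c['img'][60:250,100:420,::-1],None,fx=2.4,fy=2.4,interpolation=cv2.INTER_CUBIC); cv2.imwrite('pics/crop1.png',cr)
P=cloud(c)
for u,v in ((358,205),(365,195),(472,225)): print(P[v,u].round(4))
E
```

```text
[ 0.5888 -0.1008  0.0234]
[ 0.6012 -0.1087  0.0231]
[ 0.5797 -0.2156  0.0136]
```

View pics/rect1.png

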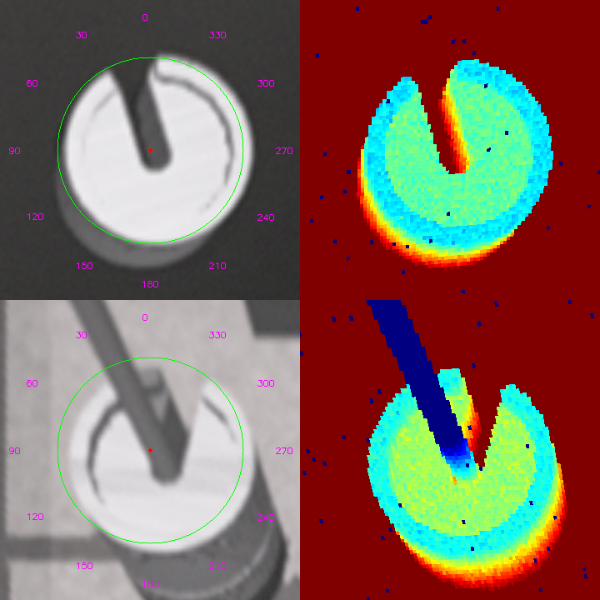

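View pics/crop1.png

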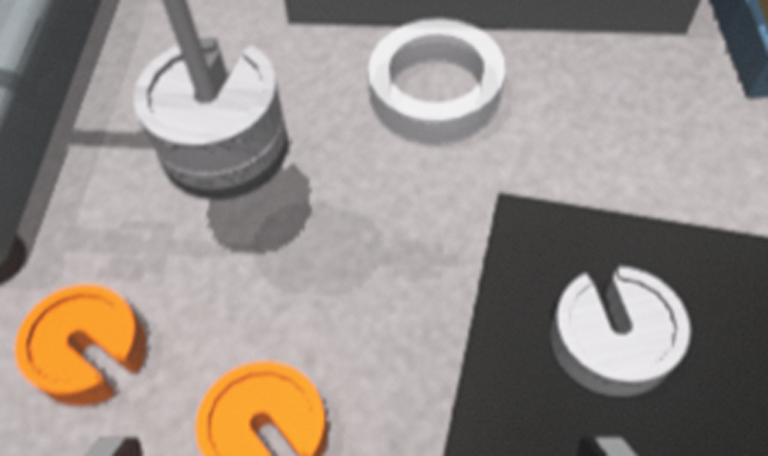

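Run:
```python
from h import *
c=dict(np.load('pics/wrist1.npz'))
m=c['mount']; v,u=np.mgrid[0:384,0:512]; z=c['range_z']
P=np.stack([(u-c['cx'])/c['f']*z,(v-c['cy'])/c['f']*z,z],-1)@m[:3,:3].T+m[:3,3]
print(m.round(3))
for (a,b,cc,d) in ((235,330,100,165),(235,330,335,400)):
    s=np.zeros_like(z,bool); s[a:b,cc:d]=1; s&=(z>0)&(P[...,0]>-.09)
    p=P[s]*1000; print(len(p),p.min(0).round(1),p.max(0).round(1))
    o=np.argsort(-p[:,0])[:400:40]; print(p[o].round(1).tolist())
for (vv,uu) in ((245,150),(260,150),(280,130),(300,110),(320,110),(340,250),(360,250),(330,200)): print(vv,uu,(P[vv,uu]*1000).round(1))
```

```text
[[ 0.    -0.264  0.964 -0.143]
 [ 1.    -0.    -0.     0.001]
 [ 0.     0.964  0.264 -0.066]
 [ 0.     0.     0.     1.   ]]
6156 [ -83.3 -169.6  -17.7] [175.2 -20.9 136.4]
[[175.2, -169.6, 66.9], [172.3, -156.8, 66.9], [171.3, -119.0, 65.3], [170.6, -150.5, 67.4], [170.1, -106.2, 65.9], [169.6, -157.2, 70.6], [169.1, -161.5, 70.3], [168.5, -134.1, 68.9], [168.0, -146.5, 71.1], [167.5, -115.7, 68.5]]
6158 [-82.9  23.9 -17.5] [152.9 158.  129.6]
[[152.9, 98.5, 57.6], [151.1, 113.8, 56.8], [150.1, 101.0, 58.7], [149.5, 112.5, 59.6], [149.0, 154.9, 55.9], [148.6, 104.8, 60.3], [148.1, 135.0, 58.9], [147.6, 138.9, 58.7], [147.2, 111.9, 61.9], [146.8, 136.5, 58.4]]
245 150 [-20.5 -42.8 -10.3]
260 150 [-26.2 -41.3  -5.9]
280 130 [-48.  -41.1  -9.4]
300 110 [-62.4 -41.5 -11.2]
320 110 [-78.  -33.9 -16. ]
340 250 [-78.7   1.5 -10.6]
360 250 [-84.8   1.4 -10.3]
330 200 [-75.3 -11.8 -10.9]
```

Run:
```python
from h import *
c=dict(np.load('pics/wrist1.npz'))
m=c['mount']; v,u=np.mgrid[0:384,0:512]; z=c['range_z']
P=1000*(np.stack([(u-c['cx'])/c['f']*z,(v-c['cy'])/c['f']*z,z],-1)@m[:3,:3].T+m[:3,3])
s=(z>0)&(z<.2)
p=P[s]
for lo in range(-80,5,4):
    k=(p[:,0]>=lo)&(p[:,0]<lo+4)
    if k.sum(): print(lo,k.sum(),'absy',abs(p[k,1]).min().round(1),abs(p[k,1]).max().round(1),'z',p[k,2].min().round(1),p[k,2].max().round(1))
```

```text
-80 3761 absy 0.1 69.8 z -17.6 5.3
-76 2863 absy 0.1 73.5 z -17.6 10.3
-72 4456 absy 6.4 75.4 z -16.9 13.6
-68 5525 absy 35.8 76.3 z -13.9 13.4
-64 1865 absy 36.8 75.7 z -13.7 13.2
-60 1038 absy 40.1 73.3 z -13.9 -5.1
-56 255 absy 42.4 66.7 z -12.7 -3.2
-52 718 absy 40.6 51.5 z -11.2 -1.2
-48 475 absy 40.8 56.7 z -11.1 4.1
-44 627 absy 40.8 58.2 z -11.2 9.7
-40 664 absy 40.8 58.0 z -11.1 11.8
-36 588 absy 40.8 58.1 z -11.1 12.1
-32 557 absy 40.9 58.1 z -11.2 12.2
-28 495 absy 40.8 57.5 z -11.1 12.0
-24 433 absy 41.0 57.2 z -10.8 11.9
-20 352 absy 40.9 55.4 z -10.9 11.8
-16 138 absy 41.0 50.6 z -9.7 11.5
```

Run:
```python
from h import *
from kin import *
Rt=tgt(-10,34); hd=np.array([np.cos(np.radians(-10)),np.sin(np.radians(-10)),0])
T=np.array([.600,-.101,.0155])+.014*hd
for b in (.09,0):
    Tb=T-Rt[:,0]*b; print(Tb.round(4),rel(Rt,Tb),ik(Tb,Rt))
```

```text
[ 0.5403 -0.0905  0.0658] (array([9.34, 9.66, 3.17]), array([0.1399, 0.2558, 0.2525])) [array([-0.30230381,  0.63042572,  2.33380594,  2.99403662,  0.80168413,
       -1.53950274])]
[ 0.6138 -0.1034  0.0155] (array([17.76, 12.04,  1.08]), array([0.1399, 0.2558, 0.2525])) [array([-0.27855255,  0.79379212,  2.13580218,  3.01719988,  0.76674601,
       -1.53930096])]
```

```bash
python3 -m inch '[100,1.3,1.4,0.45,0.02,0.037,0.036, 100,2.6,2.8,0.9,0.04,0.073,0.072, 100,4,4.2,1.35,0.06,0.11,0.108, 100,5.3,5.5,1.8,0.08,0.146,0.144, 100,6.6,6.9,2.25,0.1,0.183,0.18, 100,8,8.3,2.7,0.12,0.219,0.216, 100,9.34,9.66,3.17,0.14,0.256,0.2525, 100,9.34,9.66,3.17,0.14,0.256,0.2525, 100,9.34,9.66,3.17,0.14,0.256,0.2525]'
python3 - <<'E'
from h import *
s=r.observe(); print(s['t'],s['qpos'].round(3),s['eef_pos'].round(4)); print((tgt(-10,34)-quat(s['orientation']).as_matrix()).round(3))
c=cam('wrist'); save(c,'wrist2.png'); np.savez('pics/wrist2.npz',**c)
for q in ['weight_center','weight_slot']:
    for m in r.mark_of('wrist',q)[:3]: print(q,np.round(m['xy']),round(m['conf'],2),ray_at_h(c,*m['xy'],.0165).round(4))
t,z=rectify(c,(.600,-.101),.027)
z=cv2.applyColorMap(np.clip((z+.01)/.03*255,0,255).astype(np.uint8),cv2.COLORMAP_JET)
cv2.imwrite('pics/rect2.png',np.hstack([t,z]))
P=cloud(c); s=(c['range_z']>0)&(P[...,2]>.0255)&(P[...,2]<.0285)&(np.hypot(P[...,0]-.6,P[...,1]+.101)<.035)&(P[...,0]>.55)
p=P[s][:,:2]; 
from scipy.optimize import least_squares
# rim top ring 22.5..28: fit center via outer hull
h=cv2.convexHull(p.astype(np.float32)).reshape(-1,2)
f=least_squares(lambda x:np.hypot(h[:,0]-x[0],h[:,1]-x[1])-.028,[.6,-.1],loss='soft_l1',f_scale=.0005); print('ctr',f.x,np.abs(f.fun).mean(),np.median(P[s][:,2]))
E
```

```text
t: 5.58
eef_pos: [0.5409, -0.0897, 0.0667]
orientation: [-0.026, 0.953, -0.082, -0.29]
contact_force: [-0.1, -0.0, -0.1]
width: 0.0851
5.575 [-0.302  0.63   2.332  2.99   0.801 -1.535] [ 0.5409 -0.0897  0.0667]
[[-0.001 -0.002 -0.002]
 [-0.003  0.    -0.001]
 [-0.001  0.002  0.001]]
weight_center [251. 211.] 0.79 [ 0.6026 -0.1027  0.0165]
weight_slot [241. 189.] 0.78 [ 0.6267 -0.0984  0.0165]
ctr [ 0.60006842 -0.10196255] 0.00024280388674279964 0.02635114449267592
```

View pics/wrist2.png

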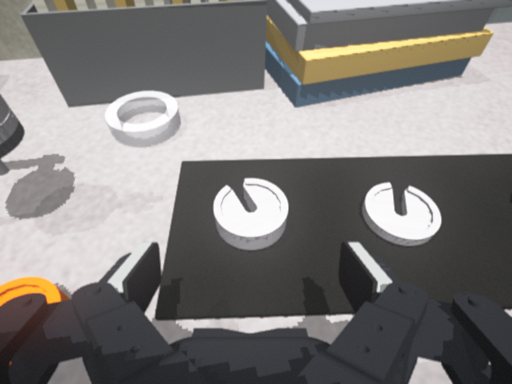

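View pics/rect2.png

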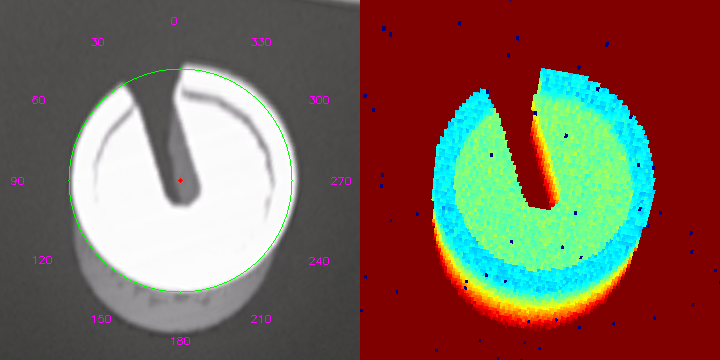

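Run:
```python
from h import *
Rt=tgt(-10,34); hd=np.array([np.cos(np.radians(-10)),np.sin(np.radians(-10)),0])
T=np.array([.6001,-.102,.0155])+.014*hd
print(T,rel(Rt,T))
```

```text
[ 0.61388731 -0.10443107  0.0155    ] (array([9.04, 0.15, 0.12]), array([-0.001 , -0.0026,  0.0011]))
```

```bash
python3 -m inch '[100,3,0.05,0.04,0,0,0, 100,6,0.1,0.08,0,0,0, 100,7.8,0.15,0.1,0,0,0, 100,8.6,0.15,0.1,0,0,0, 100,9,0.15,0.1,0,0,0, 100,9,0.15,0.1,0,0,0]'
python3 - <<'E'
from h import *
c=cam('wrist'); save(c,'wrist3.png'); np.savez('pics/wrist3.npz',**c); print(r.observe()['eef_pos'],r.observe()['contact_force'])
E
```

```text
t: 6.48
eef_pos: [0.6131, -0.1048, 0.0151]
orientation: [-0.026, 0.953, -0.084, -0.291]
contact_force: [-0.6, 0.9, 0.4]
width: 0.0854
[ 0.61298599 -0.10479551  0.01508794] [0.12102613 0.57814668 0.38857545]
```

View pics/wrist3.png

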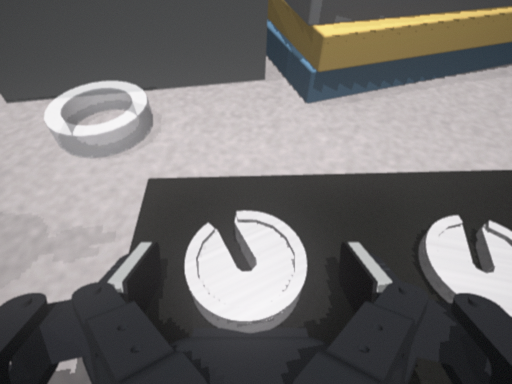

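```bash
python3 -m inch '[0,0,0,0,0,0,0, 0,0,0,0,0,0,0, 0,0,0,0,0,0,0, 0,0,0,0,0,0,0, 0,0,0,0,0,0,0, 0,0,0,0,0,0,0]'
python3 - <<'E'
from h import *
c=cam('wrist'); save(c,'wrist4.png'); np.savez('pics/wrist4.npz',**c); s=r.observe(); print(s['eef_pos'],s['contact_force'],s['width'])
E
```

```text
t: 7.28
eef_pos: [0.6133, -0.1048, 0.0154]
orientation: [-0.026, 0.953, -0.084, -0.29]
contact_force: [-3.4, 0.8, 4.6]
width: 0.054
[ 0.61325341 -0.10479828  0.01532472] [-3.38846433  1.6389747   4.6442076 ] 0.054059609530818474
```

View pics/wrist4.png

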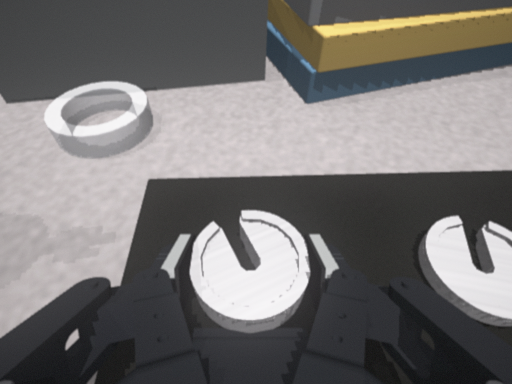

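```bash
python3 -m inch '[0,-0.3,0,-0.4,0,0,0, 0,-0.9,0,-1.3,0,0,0, 0,-1.8,0,-2.6,0,0,0, 0,-2.9,0,-4.3,0,0,0, 0,-4,0,-6,0,0,0, 0,-5,0,-7.5,0,0,0, 0,-5.6,0,-8.3,0,0,0, 0,-5.6,0,-8.3,0,0,0, 0,-5.6,0,-8.3,0,0,0]'
python3 - <<'E'
from h import *
c=cam('wrist'); save(c,'wrist5.png'); np.savez('pics/wrist5.npz',**c); s=r.observe(); print(s['eef_pos'],s['contact_force'],s['wrist_torque'],s['width'],s['qpos'].round(3))
m=c['mount']; v,u=np.mgrid[0:384,0:512]; z=c['range_z']
cs=cam('side'); save(cs,'side5.png'); np.savez('pics/side5.npz',**cs)
P=cloud(c); e=s['eef_pos']
sel=(z>0)&(np.hypot(P[...,0]-e[0]+.014,P[...,1]-e[1])<.05)&(abs(P[...,2]-e[2])<.03)&(c['img'].min(2)>150)
p=P[sel]; print(len(p),p.min(0).round(4),p.max(0).round(4))
A=np.c_[p[:,:2],np.ones(len(p))]
E
```

```text
t: 8.45
eef_pos: [0.6128, -0.1049, 0.1143]
orientation: [-0.026, 0.953, -0.084, -0.291]
contact_force: [0.6, -0.3, -3.0]
width: 0.0538
[ 0.61277772 -0.10491388  0.11415857] [ 0.01176471 -1.4019195  -3.1080594 ] [0.17762403 0.75810948 0.02205387] 0.05380774971029523 [-0.283  0.542  2.164  2.969  0.545 -1.482]
9620 [ 0.5723 -0.1392  0.1067] [ 0.6287 -0.0691  0.1442]
```

View pics/wrist5.png

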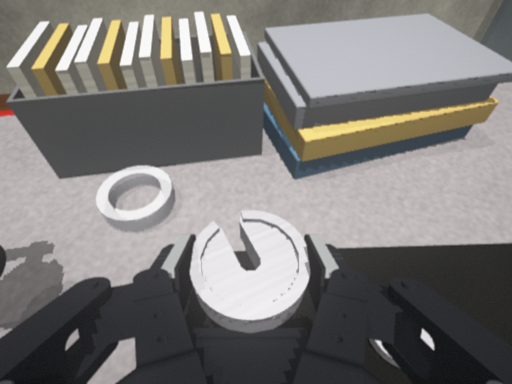

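View pics/side5.png

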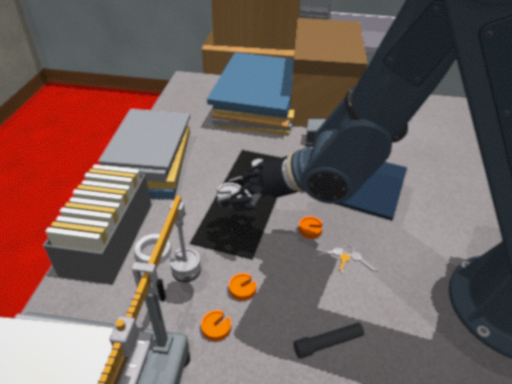

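```bash
cat >> h.py <<'E'
from scipy.optimize import least_squares
def handfit(c,s,verbose=True):
    """find held weight: returns center on top rim plane (world), normal, slot dir"""
    P=cloud(c); e=s['eef_pos']; R0=quat(s['orientation']).as_matrix()
    L=(P-e)@R0  # tool coords
    sel=(c['range_z']>0)&(abs(L[...,1])<.026)&(L[...,0]>-.042)&(L[...,0]<.03)&(P[...,2]>e[2]+.0)&(P[...,2]<e[2]+.035)
    sel[:, :]&=True
    p=P[sel]
    # ransac plane near horizontal
    best=None; rng=np.random.default_rng(0)
    for _ in range(400):
        a=p[rng.choice(len(p),3,False)]; n=np.cross(a[1]-a[0],a[2]-a[0]); 
        if np.linalg.norm(n)<1e-9: continue
        n/=np.linalg.norm(n); n*=np.sign(n[2])
        if n[2]<.9: continue
        k=abs((p-a[0])@n)<.0008
        if best is None or k.sum()>best[0]: best=(k.sum(),k)
    q=p[best[1]]; m=q.mean(0); n=np.linalg.svd(q-m)[2][2]; n*=np.sign(n[2])
    return q,m,n,P
E
python3 - <<'E'
from h import *
c=dict(np.load('pics/wrist5.npz')); s=r.observe()
q,m,n,P=handfit(c,s)
print('floor plane',len(q),m.round(4),n.round(4),'tilt',np.degrees(np.arccos(n[2])))
# floor z at center ; rectify at floor plane +3mm
d=(P-m)@n
rim=(c['range_z']>0)&(abs(d-.003)<.0012)&(np.linalg.norm(P-m,axis=-1)<.04)
h=P[rim]; print('rim',len(h),h.min(0).round(4),h.max(0).round(4))
# outer edge fit
hh=cv2.convexHull(h[:,:2].astype(np.float32)).reshape(-1,2)
f=least_squares(lambda x:np.hypot(hh[:,0]-x[0],hh[:,1]-x[1])-.028,m[:2],loss='soft_l1',f_scale=.0004); print('ctr',f.x,abs(f.fun).mean())
e=s['eef_pos'];R0=quat(s['orientation']).as_matrix()
C=np.array([f.x[0],f.x[1],h[:,2].mean()]); print('C rel tool (mm)',((C-e)@R0*1000).round(1),'rel world',((C-e)*1000).round(1))
t,z=rectify(c,C[:2],C[2]); z=cv2.applyColorMap(np.clip((z+.01)/.03*255,0,255).astype(np.uint8),cv2.COLORMAP_JET)
cv2.imwrite('pics/rect5.png',np.hstack([t,z]))
E
```

```text
floor plane 4775 [ 0.5978 -0.1042  0.1225] [6.9e-03 3.0e-04 1.0e+00] tilt 0.3960869643658652
rim 3599 [ 0.5705 -0.1436  0.1241] [ 0.6287 -0.0676  0.1268]
ctr [ 0.60049584 -0.10411935] 0.005274178389471039
C rel tool (mm) [-16.5   1.4  -2.5] rel world [-12.3   0.8  11.3]
```

View pics/rect5.png

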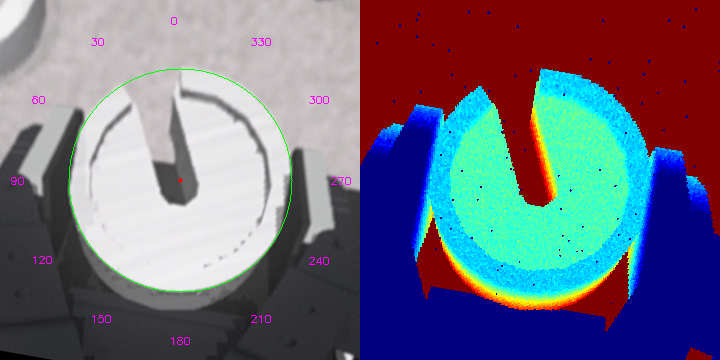

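```bash
cat >> h.py <<'E'
OFF=[-.0126,-.001]  # weight axis rel TCP: along heading, to the left
def tcp_for(axis_xy,under_z,heading,pitch=34,dz=.0095):
    a=np.radians(heading); h=np.array([np.cos(a),np.sin(a)]); l=np.array([-h[1],h[0]])
    t=np.array(axis_xy)-OFF[0]*h-OFF[1]*l
    return np.array([t[0],t[1],under_z+dz]), tgt(heading,pitch)
E
python3 - <<'E'
from h import *
from kin import *
s=r.observe(); R0=quat(s['orientation']).as_matrix(); print('heading',np.degrees(np.arctan2(R0[1,0],R0[0,0])),'pitch',np.degrees(np.arcsin(-R0[2,0])),'roll',R0[2,1])
c=dict(np.load('pics/wrist5.npz'));L=(cloud(c)-s['eef_pos'])@R0*1000
k=(c['range_z']>0)&(L[...,0]>-30)&(L[...,0]<10)&(abs(L[...,2])<13)&(abs(L[...,1])>26.5)&(abs(L[...,1])<45)
for sg in (-1,1):
    p=L[k&(np.sign(L[...,1])==sg)]; print(sg,len(p),np.percentile(p,[1,50,99],axis=0).round(1).tolist())
T,Rt=tcp_for((.570,.0775),.122,-23)
print(T,rel(Rt,T),ik(T,Rt),np.degrees(np.linalg.norm(rel(Rt,T)[1])))
E
```

```text
heading -10.020237414108385 pitch 33.990285690116146 roll -0.0009233781758365284
-1 465 [[-29.8, -39.3, -11.1], [-20.3, -31.4, -10.3], [-6.7, -26.6, -6.0]]
1 982 [[-29.9, 26.6, -11.1], [-21.1, 28.8, -6.7], [-6.7, 41.7, 10.5]]
[0.58198909 0.07349729 0.1315    ] (array([ -6.06, -17.03,   2.01]), array([ 1.256e-01, -1.000e-04,  1.878e-01])) [array([ 0.28259418,  0.50788337,  2.13924172,  4.19203237,  0.64825674,
       -2.09054408])] 12.944815824079265
```

```bash
python3 -m inch '[0,-0.6,-1.6,0.2,0.013,0,0.019, 0,-1.5,-4.2,0.5,0.03,0,0.046, 0,-2.4,-6.8,0.8,0.05,0,0.075, 0,-3.3,-9.4,1.1,0.07,0,0.103, 0,-4.2,-12,1.4,0.088,0,0.132, 0,-5.1,-14.4,1.7,0.106,0,0.158, 0,-5.7,-16.1,1.9,0.119,0,0.178, 0,-6.06,-17.03,2,0.1256,0,0.1878, 0,-6.06,-17.03,2,0.1256,0,0.1878, 0,-6.06,-17.03,2,0.1256,0,0.1878, 0,-6.06,-17.03,2,0.1256,0,0.1878]'
python3 - <<'E'
from h import *
c=cam('wrist'); save(c,'wrist6.png'); np.savez('pics/wrist6.npz',**c); s=r.observe(); print(s['t'],s['eef_pos'].round(4),s['contact_force'].round(2),s['wrist_torque'].round(3),s['qpos'].round(3))
np.savez('pics/s6.npz',p=s['eef_pos'],o=s['orientation'])
q,m,n,P=handfit(c,s)
R0=quat(s['orientation']).as_matrix()
print('floor',m,n.round(4))
for lo in np.arange(.10,.24,.01):
    k=(c['range_z']>0)&(P[...,2]>lo)&(P[...,2]<lo+.01)&(np.hypot(P[...,0]-.6505,P[...,1]-.0787)<.012)
    if k.sum()>5: print(round(lo,3),k.sum(),P[k][:,:2].mean(0).round(4),np.percentile(P[k][:,1],[2,98]).round(4),P[k][:,0].min().round(4))
k=(c['range_z']>0)&(np.hypot(P[...,0]-.6505,P[...,1]-.0787)<.026)&(P[...,2]>.095)&(P[...,2]<.115)
print(np.percentile(P[k][:,2],[5,30,50,70,95]).round(4))
E
```

```text
t: 9.93
eef_pos: [0.5823, 0.0728, 0.1321]
orientation: [-0.058, 0.937, -0.191, -0.286]
contact_force: [-0.2, -0.7, -3.1]
width: 0.0539
9.975 [0.5823 0.0728 0.1322] [-0.21  0.16 -3.5 ] [ 0.334  0.651 -0.017] [ 0.283  0.508  2.138  4.193  0.649 -2.092]
floor [0.56799259 0.07716839 0.1401091 ] [ 0.0044 -0.0074  1.    ]
0.1 501 [0.6485 0.0801] [0.0679 0.0896] 0.6388
0.11 114 [0.6455 0.0768] [0.0728 0.0801] 0.6437
0.12 130 [0.6455 0.0767] [0.0726 0.08  ] 0.6438
0.13 146 [0.6456 0.0767] [0.0725 0.08  ] 0.6436
0.14 159 [0.6454 0.0766] [0.0725 0.08  ] 0.6436
0.15 187 [0.6456 0.0767] [0.0726 0.08  ] 0.6437
0.16 213 [0.6455 0.0767] [0.0726 0.0801] 0.6437
0.17 244 [0.6456 0.0767] [0.0727 0.0801] 0.643
0.18 281 [0.6455 0.0767] [0.0726 0.0801] 0.6431
0.19 319 [0.6456 0.0767] [0.0727 0.08  ] 0.6436
0.2 599 [0.6433 0.0771] [0.0701 0.083 ] 0.64
0.21 700 [0.6443 0.077 ] [0.0701 0.0828] 0.6399
0.22 227 [0.6431 0.0801] [0.074  0.0841] 0.6385
[0.1034 0.1041 0.1044 0.1053 0.1078]
```

View pics/wrist6.png

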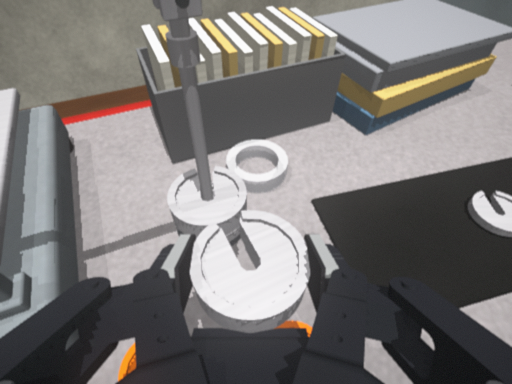

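```bash
cat >> h.py <<'E'
from scipy.optimize import minimize
def tmpl(c,floor_z,ctr0,th0,R_in=.0225,excl=None):
    """fit recess floor disc w/ slot on depth raster. theta deg."""
    P=cloud(c); ok=(c['range_z']>0)
    near=ok&(np.hypot(P[...,0]-ctr0[0],P[...,1]-ctr0[1])<.034)
    fl=near&(abs(P[...,2]-floor_z)<.0013)
    # for each pixel, its ray at floor height
    v,u=np.mgrid[0:384,0:512]
    d=np.stack([(u-c['cx'])/c['f'],(v-c['cy'])/c['f'],np.ones_like(u,float)],-1)@c['T'][:3,:3].T
    o=c['T'][:3,3]; k=(floor_z-o[2])/d[...,2]; X=o[0]+d[...,0]*k; Y=o[1]+d[...,1]*k
    win=ok&(np.hypot(X-ctr0[0],Y-ctr0[1])<.034)
    if excl is not None: win&=~excl
    # drop pixels whose hit is well above floor (occluders like stem) 
    win&=~(P[...,2]>floor_z+.006)
    X=X[win];Y=Y[win];f=fl[win]
    rim=(P[...,2][win]>floor_z+.0016)
    def cost(x):
        dx=X-x[0];dy=Y-x[1];a=np.radians(x[2]);sx=dx*np.cos(a)+dy*np.sin(a);sy=-dx*np.sin(a)+dy*np.cos(a)
        s=.0004
        ins=1/(1+np.exp(-(R_in-np.hypot(dx,dy))/s))
        rc=np.where(sx>0,abs(sy),np.hypot(sx,sy)); out=1/(1+np.exp(-(rc-.005)/s))
        return np.mean((ins*out-f)**2)
    best=None
    for t in (th0-12,th0,th0+12):
        m=minimize(cost,[ctr0[0],ctr0[1],t],method='Nelder-Mead',options=dict(initial_simplex=[[ctr0[0],ctr0[1],t],[ctr0[0]+.002,ctr0[1],t],[ctr0[0],ctr0[1]+.002,t],[ctr0[0],ctr0[1],t+8]],xatol=1e-5,fatol=1e-7))
        if best is None or m.fun<best.fun: best=m
    return best.x,best.fun,fl.sum()
E
python3 - <<'E'
from h import *
for n in ('wrist5','wrist6'):
    c=dict(np.load(f'pics/{n}.npz'))
    if n=='wrist5': print(tmpl(c,.1225,(.600,-.104),14)); print('TCP .61278 -.10491')
    else:
        print(tmpl(c,.1401,(.570,.0772),1)); print('TCP .5823 .0728')
        print('stack',tmpl(c,.1042,(.6490,.0765),-13))
print('stack w1',tmpl(dict(np.load('pics/wrist1.npz')),.1050,(.6490,.0765),-13))
print('stack side',tmpl(dict(np.load('pics/side0.npz')),.1055,(.6490,.0785),-13))
print('stack scene',tmpl(dict(np.load('pics/scene0.npz')),.1052,(.6490,.0785),-13))
E
```

```text
(array([ 0.60128542, -0.10419428, 17.52895473]), np.float64(0.04633898277258131), np.int64(5782))
TCP .61278 -.10491
(array([0.57154247, 0.07597455, 4.51819773]), np.float64(0.04371437917255012), np.int64(5790))
TCP .5823 .0728
stack (array([  0.6504378 ,   0.07571965, -14.98893655]), np.float64(0.045918565006245804), np.int64(2061))
stack w1 (array([  0.65026721,   0.07682197, -23.26310548]), np.float64(0.12233502913604204), np.int64(968))
stack side (array([ 0.65181891,  0.07523125, -3.71828038]), np.float64(0.17153809454230046), np.int64(212))
stack scene (array([  0.64811195,   0.08061892, -18.9446805 ]), np.float64(0.11374633005325231), np.int64(237))
```

```bash
cat >> h.py <<'E'
def walls(c,floor_z,ctr,th):
    """slot wall lines on the floor plane; returns per-station left/right offsets in frame at ctr, angle th"""
    a=np.radians(th); ux=np.array([np.cos(a),np.sin(a)]); uy=np.array([-ux[1],ux[0]])
    Ti=np.linalg.inv(c['T']); out=[]
    ys=np.arange(-.012,.012,.0001)
    for sx in np.arange(.002,.0205,.0015):
        xy=np.array(ctr)+sx*ux+ys[:,None]*uy
        Pc=np.c_[xy,np.full(len(ys),floor_z),np.ones(len(ys))]@Ti.T
        u=Pc[:,0]/Pc[:,2]*c['f']+c['cx']; v=Pc[:,1]/Pc[:,2]*c['f']+c['cy']
        z=cv2.remap(c['range_z'],u.astype(np.float32).reshape(-1,1),v.astype(np.float32).reshape(-1,1),cv2.INTER_NEAREST).ravel()
        gap=(z-Pc[:,2]>.0012)&(z>0)
        if gap.sum()>20:
            # contiguous gap containing nearest to centre
            idx=np.where(gap)[0]; out.append((sx,ys[idx[0]],ys[idx[-1]]))
    o=np.array(out); 
    lr=np.polyfit(o[:,0],o[:,1],1); ll=np.polyfit(o[:,0],o[:,2],1)
    return o,lr,ll
E
python3 - <<'E'
from h import *
for n,ctr,fz,th in (('wrist5',(.6003,-.1042),.1225,14),('wrist6',(.5705,.076),.1401,2),('wrist6',(.649,.0758),.1042,-14),('wrist2',(.6001,-.102),.0236,14)):
    c=dict(np.load(f'pics/{n}.npz')); o,lr,ll=walls(c,fz,ctr,th); print(n); print((o*1000).round(1).tolist()); print('right',np.degrees(lr[0]).round(2),(lr[1]*1e3).round(2),'left',np.degrees(ll[0]).round(2),(ll[1]*1e3).round(2))
E
```

```text
wrist5
[[2.0, -8.6, 5.1], [3.5, -9.9, 5.2], [5.0, -11.2, 10.5], [6.5, -4.3, 11.9], [8.0, -4.5, 6.8], [9.5, -8.4, 5.4], [11.0, -9.0, 9.4], [12.5, -6.5, 10.5], [14.0, -4.4, 11.5], [15.5, -10.4, 5.6], [17.0, -11.3, 8.8], [18.5, -6.9, 10.9], [20.0, -6.7, 5.5]]
right 2.06 -8.25 left 4.13 7.44
wrist6
[[2.0, -8.0, 11.1], [3.5, -10.4, 5.4], [5.0, -11.9, 11.4], [6.5, -4.6, 10.3], [8.0, -4.4, 8.9], [9.5, -5.2, 5.5], [11.0, -4.2, 5.4], [12.5, -4.0, 5.3], [14.0, -3.9, 5.2], [15.5, -4.1, 11.9], [17.0, -4.2, 8.2], [18.5, -4.3, 7.1], [20.0, -4.4, 10.5]]
right 18.18 -9.15 left -2.25 8.6
wrist6
[[2.0, -11.0, 11.3], [5.0, -7.6, 5.4], [8.0, -6.4, 5.2], [12.5, -11.3, -3.2], [18.5, -5.0, 10.0]]
right 11.92 -10.17 left -9.48 7.26
wrist2
[[2.0, -12.0, 4.8], [3.5, -5.8, 5.1], [5.0, -9.1, 10.9], [6.5, -10.6, 9.4], [8.0, -4.5, 11.9], [9.5, -12.0, 11.6], [11.0, -11.0, 9.8], [12.5, -10.4, 10.7], [14.0, -8.9, 6.5], [15.5, -6.9, 6.7], [17.0, -8.3, 5.6], [18.5, -11.8, 9.0], [20.0, -8.9, 9.8]]
right -0.9 -9.07 left 1.78 8.26
```

```bash
cat > step.py <<'E'
import sys
from h import *
s=r.observe(); R0=quat(s['orientation']).as_matrix()
d=np.array([float(x) for x in sys.argv[1:4]])/1000
print('t',s['t'],'cm',(R0.T@d*100).round(3),'F',s['contact_force'].round(2),s['eef_pos'].round(4))
E
python3 step.py 40 -1.5 0
```

```text
t 9.975 cm [ 3.103 -1.428 -2.087] F [-0.21  0.16 -3.5 ] [0.5823 0.0728 0.1322]
```

```bash
python3 -m inch '[0,0.5,-0.25,-0.35,0,0,0, 0,1.2,-0.55,-0.8,0,0,0, 0,1.9,-0.9,-1.28,0,0,0, 0,2.6,-1.2,-1.75,0,0,0, 0,3.1,-1.43,-2.09,0,0,0, 0,3.1,-1.43,-2.09,0,0,0, 0,3.1,-1.43,-2.09,0,0,0]'
cat > look.py <<'E'
import sys
from h import *
n=sys.argv[1]; 
s=r.observe(); c=cam('wrist'); save(c,n+'.png'); np.savez(f'pics/{n}.npz',**c); R0=quat(s['orientation']).as_matrix()
hd=np.degrees(np.arctan2(R0[1,0],R0[0,0]))
print('t',s['t'],s['eef_pos'].round(4),'hd',hd.round(2),'pitch',np.degrees(np.arcsin(-R0[2,0])).round(2),'F',s['contact_force'].round(2),'M',s['wrist_torque'].round(3),s['width'].round(4))
a=np.radians(hd); ax=s['eef_pos'][:2]+OFF[0]*np.array([np.cos(a),np.sin(a)])+OFF[1]*np.array([-np.sin(a),np.cos(a)]); fz=s['eef_pos'][2]+.0115-.003
print('model axis',ax.round(4),'underside',(s['eef_pos'][2]-.0095).round(4))
c2=dict(c); c2['range_z']=cv2.medianBlur(c['range_z'],3)
th=hd+24.2
o,lr,ll=walls(c2,fz-.0003,ax,th); print('walls',(o*1000).round(1).tolist())
P=cloud(c2)
# stem: axis via ray geometry
o3=c['T'][:3,3]
for lo in np.arange(s['eef_pos'][2]+.015,.2,.02):
    k=(c2['range_z']>0)&(P[...,2]>lo)&(P[...,2]<lo+.02)&(np.hypot(P[...,0]-.649,P[...,1]-.0763)<.011)
    if k.sum()<20: continue
    p=P[k][:,:2]; d=p.mean(0)-o3[:2]; d/=np.linalg.norm(d); l=np.array([-d[1],d[0]])
    lat=p@l; m=(np.percentile(lat,1)+np.percentile(lat,99))/2; near=np.percentile(p@d,8); print('stem z',lo.round(3),'axis',(l*m+d*(near+.004)).round(4),'w',np.ptp(np.percentile(lat,[1,99])).round(4))
E
python3 look.py wrist7
```

```text
t: 10.85
eef_pos: [0.6221, 0.072, 0.1322]
orientation: [-0.058, 0.937, -0.191, -0.286]
contact_force: [-0.1, -0.5, -3.2]
width: 0.054Traceback (most recent call last):
  File "look.py", line 6, in <module>
    print('t',s['t'],s['eef_pos'].round(4),'hd',hd.round(2),'pitch',np.degrees(np.arcsin(-R0[2,0])).round(2),'F',s['contact_force'].round(2),'M',s['wrist_torque'].round(3),s['width'].round(4))
                                                                                                                                                                            ^^^^^^^^^^^^^^^^
AttributeError: 'float' object has no attribute 'round'
```

View pics/wrist7.png

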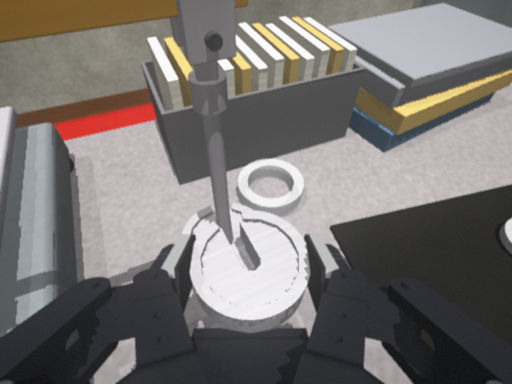

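```bash
sed -i "s/,s\['width'\].round(4))/,s['width'])/" look.py; python3 look.py wrist7b
python3 - <<'E'
from h import *
c=dict(np.load('pics/wrist7b.npz')); cv2.imwrite('pics/c7.png',cv2.resize(c['img'][170:330,160:340,::-1],None,fx=4,fy=3.6,interpolation=cv2.INTER_CUBIC))
E
```

```text
t 10.9 [0.622  0.072  0.1322] hd -22.99 pitch 33.94 F [ 0.68 -0.02 -2.43] M [ 0.259  0.73  -0.001] 0.05397406258384859
model axis [0.6101 0.076 ] underside 0.1227
walls [[2.0, -4.9, 4.3], [3.5, -5.1, 4.7], [5.0, -5.2, 4.6], [6.5, -4.8, 4.5], [8.0, -5.0, 4.9], [9.5, -5.1, 5.0], [11.0, -5.3, 4.8], [12.5, -4.9, 4.8], [14.0, -4.5, 5.2], [15.5, -5.1, 4.6], [17.0, -5.2, 5.0], [18.5, -4.8, 5.0], [20.0, -4.5, 5.0]]
stem z 0.147 axis [0.6487 0.0761] w 0.0078
stem z 0.167 axis [0.6486 0.076 ] w 0.0077
stem z 0.187 axis [0.6459 0.0768] w 0.0132
```

View pics/c7.png

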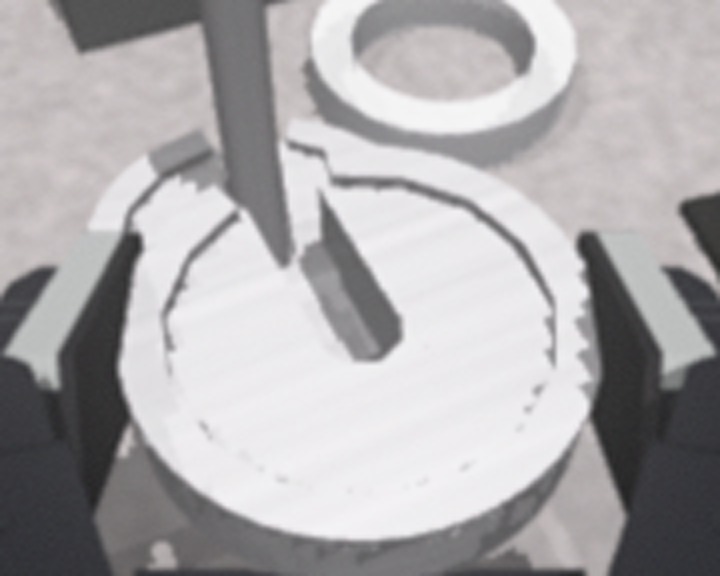

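```bash
python3 step.py 14 -0.4 0; python3 step.py 30 -0.1 0
```

```text
t 10.95 cm [ 1.082 -0.51  -0.728] F [ 0.52  0.07 -3.35] [0.6221 0.072  0.1323]
t 10.95 cm [ 2.294 -1.163 -1.544] F [ 0.52  0.07 -3.35] [0.6221 0.072  0.1323]
```

```bash
python3 -m inch '[0,0.3,-0.17,-0.2,0,0,0, 0,0.7,-0.34,-0.47,0,0,0, 0,1.08,-0.51,-0.73,0,0,0, 0,1.08,-0.51,-0.73,0,0,0]'
python3 look.py wrist8
```

```text
t: 11.45
eef_pos: [0.6367, 0.0715, 0.1324]
orientation: [-0.058, 0.937, -0.191, -0.286]
contact_force: [-0.0, -0.1, -2.1]
width: 0.0539
t 11.45 [0.6367 0.0715 0.1324] hd -22.99 pitch 33.91 F [-0.03 -0.08 -2.08] M [ 0.299  0.714 -0.015] 0.053859525903105165
model axis [0.6247 0.0755] underside 0.1229
walls [[2.0, -5.0, 4.3], [3.5, -5.1, 4.7], [5.0, -5.2, 4.6], [6.5, -5.4, 4.5], [8.0, -5.0, 4.9], [9.5, -5.1, 4.8], [11.0, -5.1, 4.8], [12.5, -4.9, 4.7], [14.0, -5.0, 4.6], [15.5, -5.1, 4.6], [17.0, -5.1, 5.0], [18.5, -4.7, 5.0], [20.0, -4.8, 5.0]]
stem z 0.147 axis [0.6486 0.0761] w 0.0077
stem z 0.167 axis [0.6486 0.0761] w 0.0077
stem z 0.187 axis [0.6459 0.0768] w 0.0132
```

View pics/wrist8.png

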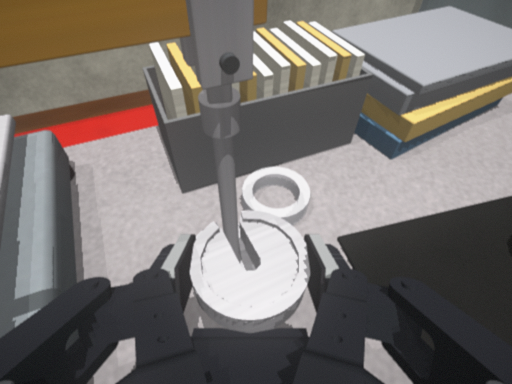

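```bash
python3 step.py 20 0.5 0; python3 step.py 1 0.02 0
```

```text
t 11.5 cm [ 1.511 -0.828 -1.016] F [ 0.43 -0.16 -2.88] [0.6364 0.0715 0.1323]
t 11.5 cm [ 0.076 -0.041 -0.051] F [ 0.43 -0.16 -2.88] [0.6364 0.0715 0.1323]
```

```bash
python3 -m inch '[0,0.3,-0.16,-0.2,0,0,0, 0,0.65,-0.36,-0.44,0,0,0, 0,1,-0.55,-0.67,0,0,0, 0,1.3,-0.71,-0.87,0,0,0, 0,1.5,-0.82,-1.01,0,0,0, 0,1.5,-0.82,-1.01,0,0,0, 0,1.5,-0.82,-1.01,0,0,0]'
python3 look.py wrist9
```

```text
t: 12.38
eef_pos: [0.656, 0.0721, 0.1323]
orientation: [-0.058, 0.937, -0.191, -0.286]
contact_force: [0.4, -0.3, -3.2]
width: 0.054
t 12.375 [0.656  0.0721 0.1323] hd -22.99 pitch 33.93 F [ 0.41 -0.35 -3.2 ] M [0.352 0.687 0.   ] 0.054026628636150716
model axis [0.6441 0.0761] underside 0.1228
walls [[2.0, -4.9, 4.8], [9.5, 2.3, 4.8], [11.0, 1.7, 4.8], [12.5, 1.6, 4.7], [14.0, 1.0, 4.6], [15.5, 0.4, 5.1], [17.0, -0.2, 5.0], [18.5, -0.9, 5.0], [20.0, -1.5, 5.0]]
stem z 0.147 axis [0.6486 0.0762] w 0.0076
stem z 0.167 axis [0.6486 0.076 ] w 0.0077
stem z 0.187 axis [0.6461 0.0771] w 0.0132
```

View pics/wrist9.png

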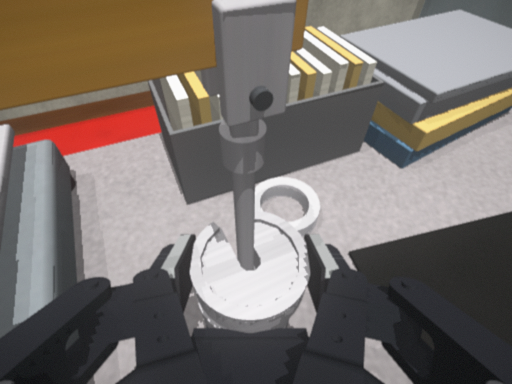

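```bash
python3 -m inch '[0,0.1,-0.055,-0.068,0,0,0, 0,0.2,-0.11,-0.135,0,0,0, 0,0.3,-0.164,-0.203,0,0,0, 0,0.34,-0.186,-0.23,0,0,0, 0,0.34,-0.186,-0.23,0,0,0, 0,0.34,-0.186,-0.23,0,0,0]'
python3 look.py wrist10
python3 - <<'E'
from h import *
c=dict(np.load('pics/wrist10.npz')); cv2.imwrite('pics/c10.png',cv2.resize(c['img'][170:330,160:340,::-1],None,fx=4,fy=3.6,interpolation=cv2.INTER_CUBIC))
E
```

```text
t: 13.18
eef_pos: [0.6606, 0.0722, 0.1323]
orientation: [-0.058, 0.937, -0.191, -0.286]
contact_force: [-0.5, -0.3, -2.9]
width: 0.054
t 13.175 [0.6606 0.0722 0.1323] hd -22.99 pitch 33.93 F [-0.49 -0.3  -2.94] M [0.233 0.687 0.026] 0.053964800723405607
model axis [0.6486 0.0762] underside 0.1228
walls [[5.0, 2.1, 4.6], [6.5, 1.5, 5.0], [8.0, 1.4, 4.9], [9.5, 0.7, 4.8], [11.0, 0.1, 4.8], [12.5, -0.5, 4.7], [14.0, -1.2, 5.1], [15.5, -1.8, 4.6], [17.0, -2.4, 5.0], [18.5, -3.1, 5.0], [20.0, -3.1, 5.0]]
stem z 0.147 axis [0.6486 0.0761] w 0.0077
stem z 0.167 axis [0.6487 0.076 ] w 0.0078
stem z 0.187 axis [0.6461 0.0772] w 0.0131
```

View pics/c10.png

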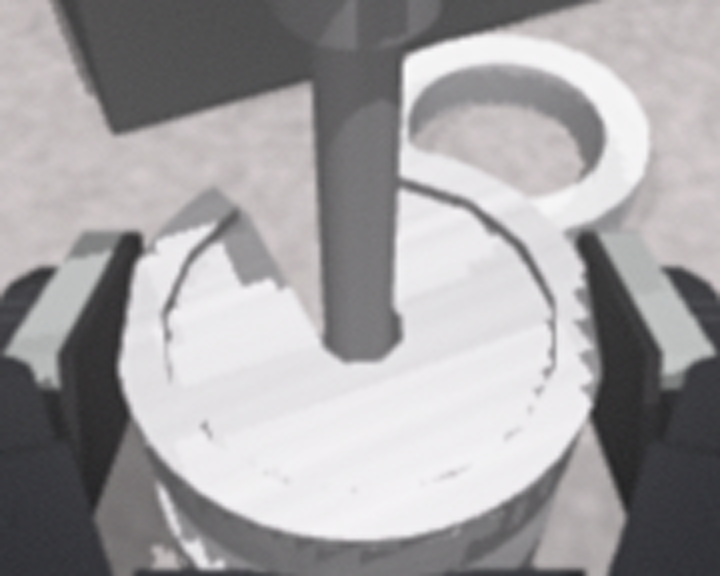

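```bash
python3 -m inch '[0,0.04,-0.02,-0.025,0,0,0, 0,0.04,-0.02,-0.025,0,0,0, 0,0.04,-0.02,-0.025,0,0,0]'; python3 -c "
from h import *
s=r.observe();print(s['contact_force'],s['wrist_torque'])"
python3 -m inch '[0,0.04,-0.02,-0.025,0,0,0, 0,0.04,-0.02,-0.025,0,0,0, 0,0.04,-0.02,-0.025,0,0,0]'; python3 look.py wrist11
```

```text
t: 13.6
eef_pos: [0.6612, 0.0722, 0.1324]
orientation: [-0.058, 0.937, -0.191, -0.286]
contact_force: [-0.2, 0.0, -3.0]
width: 0.0539
[-0.2310693   0.04032492 -2.95288909] [0.3367977  0.71236035 0.00739216]
t: 13.98
eef_pos: [0.6616, 0.0722, 0.1323]
orientation: [-0.058, 0.937, -0.191, -0.286]
contact_force: [-2.3, -1.0, -1.4]
width: 0.0541
t 13.975 [0.6616 0.0722 0.1323] hd -22.99 pitch 33.93 F [-2.31 -1.03 -1.41] M [ 0.312  0.757 -0.107] 0.05411232339728719
model axis [0.6496 0.0762] underside 0.1228
walls [[5.0, 2.1, 4.6], [6.5, 1.5, 5.0], [8.0, 0.9, 4.4], [9.5, 0.2, 4.8], [11.0, -0.4, 4.8], [12.5, -1.1, 4.8], [14.0, -1.2, 4.6], [15.5, -1.8, 4.6], [17.0, -2.4, 5.0], [18.5, -3.1, 5.0], [20.0, -3.7, 5.0]]
stem z 0.147 axis [0.6489 0.0761] w 0.0077
stem z 0.167 axis [0.6488 0.0761] w 0.0076
stem z 0.187 axis [0.6462 0.0772] w 0.0131
```

```bash
python3 -m inch '[0,-0.068,0.037,0.046,0,0,0, 0,-0.068,0.037,0.046,0,0,0, 0,0.04,0.037,0.21,0,0,0, 0,0.16,0.037,0.38,0,0,0, 0,0.27,0.037,0.55,0,0,0, 0,0.38,0.037,0.71,0,0,0, 0,0.49,0.037,0.88,0,0,0, 0,0.6,0.037,1.04,0,0,0, 0,0.6,0.037,1.04,0,0,0, 0,0.6,0.037,1.04,0,0,0]'; python3 look.py wrist12
```

```text
t: 15.28
eef_pos: [0.6608, 0.0722, 0.1204]
orientation: [-0.058, 0.937, -0.191, -0.286]
contact_force: [0.1, 0.3, -3.1]
width: 0.0535
t 15.275 [0.6608 0.0722 0.1204] hd -22.99 pitch 33.92 F [ 0.14  0.28 -3.09] M [0.238 0.713 0.074] 0.0535072335874905
model axis [0.6488 0.0762] underside 0.1109
walls [[5.0, 2.1, 4.6], [6.5, 1.5, 5.0], [8.0, 0.9, 4.9], [9.5, 0.7, 4.8], [11.0, 0.1, 4.8], [12.5, -0.5, 4.8], [14.0, -1.2, 4.6], [15.5, -1.8, 4.6], [17.0, -2.4, 5.0], [18.5, -3.1, 5.0], [20.0, -3.7, 5.0]]
stem z 0.135 axis [0.6486 0.076 ] w 0.0077
stem z 0.155 axis [0.6487 0.076 ] w 0.0078
stem z 0.175 axis [0.6487 0.076 ] w 0.0077
stem z 0.195 axis [0.6461 0.0772] w 0.0134
```

Run:
```python
from h import *
c=cam('side'); save(c,'side12.png'); cv2.imwrite('pics/c12.png',cv2.resize(c['img'][190:310,120:300,::-1],None,fx=4,fy=4,interpolation=cv2.INTER_CUBIC))
```

```text
(no output)
```

View pics/c12.png

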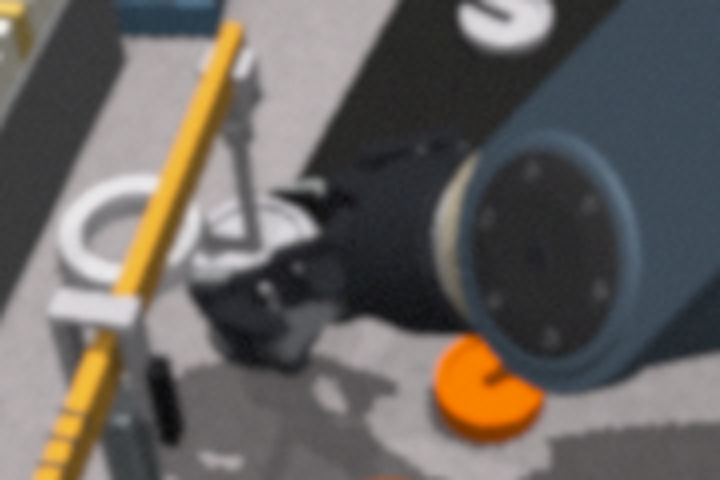

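View pics/wrist12.png

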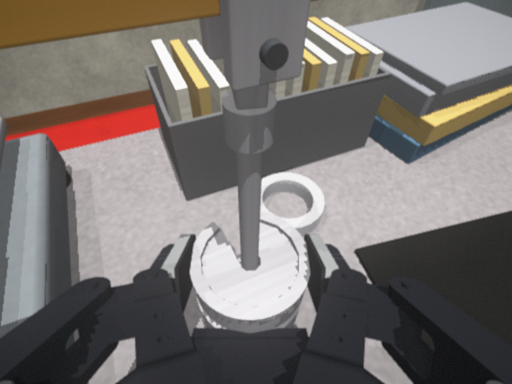

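```bash
python3 -m inch '[0,0.028,0,0.042,0,0,0, 0,0.056,0,0.083,0,0,0, 0,0.084,0,0.125,0,0,0, 0,0.112,0,0.166,0,0,0, 0,0.112,0,0.166,0,0,0]'; python3 -m inch '[0,0.028,0,0.042,0,0,0, 0,0.056,0,0.083,0,0,0, 0,0.056,0,0.083,0,0,0]'
```

```text
t: 16.0
eef_pos: [0.6608, 0.0721, 0.1183]
orientation: [-0.058, 0.937, -0.191, -0.286]
contact_force: [-0.2, -0.5, -2.7]
width: 0.0542
t: 16.38
eef_pos: [0.6608, 0.0722, 0.1173]
orientation: [-0.058, 0.937, -0.191, -0.286]
contact_force: [-0.3, 0.7, -3.0]
width: 0.0543
```

```bash
python3 -m inch '[0,0.028,0,0.042,0,0,0, 0,0.028,0,0.042,0,0,0]'; python3 -m inch '[0,0.028,0,0.042,0,0,0, 0,0.028,0,0.042,0,0,0]'
```

```text
t: 16.62
eef_pos: [0.6608, 0.0722, 0.1168]
orientation: [-0.058, 0.937, -0.191, -0.286]
contact_force: [1.0, 0.1, -3.8]
width: 0.054
t: 16.88
eef_pos: [0.6608, 0.0722, 0.1163]
orientation: [-0.058, 0.937, -0.191, -0.286]
contact_force: [-0.5, -0.2, -3.0]
width: 0.0538
```

```bash
python3 -m inch '[0,0.028,0,0.042,0,0,0, 0,0.028,0,0.042,0,0,0]'
```

```text
t: 17.12
eef_pos: [0.6608, 0.0722, 0.1158]
orientation: [-0.058, 0.937, -0.191, -0.286]
contact_force: [-0.3, 0.2, -2.7]
width: 0.0539
```

```bash
python3 -m inch '[0,0.028,0,0.042,0,0,0, 0,0.028,0,0.042,0,0,0]'
```

```text
t: 17.38
eef_pos: [0.6608, 0.0722, 0.1153]
orientation: [-0.058, 0.937, -0.191, -0.286]
contact_force: [0.2, -0.8, -2.7]
width: 0.054
```

```bash
python3 -m inch '[0,0.028,0,0.042,0,0,0, 0,0.028,0,0.042,0,0,0]'
```

```text
t: 17.62
eef_pos: [0.6608, 0.0722, 0.1148]
orientation: [-0.058, 0.937, -0.191, -0.286]
contact_force: [1.0, -0.3, -2.7]
width: 0.054
```

```bash
python3 -m inch '[0,0.028,0,0.042,0,0,0, 0,0.028,0,0.042,0,0,0]'; python3 look.py wrist13
python3 - <<'E'
from h import *
c=dict(np.load('pics/wrist13.npz')); cv2.imwrite('pics/c13.png',cv2.resize(c['img'][170:340,160:340,::-1],None,fx=4,fy=3.5,interpolation=cv2.INTER_CUBIC))
E
```

```text
t: 17.88
eef_pos: [0.6608, 0.0722, 0.1143]
orientation: [-0.058, 0.937, -0.191, -0.286]
contact_force: [-0.2, -0.3, -2.8]
width: 0.0539
t 17.875 [0.6608 0.0722 0.1143] hd -22.99 pitch 33.93 F [-0.21 -0.3  -2.83] M [ 0.3    0.72  -0.015] 0.053927597208812274
model axis [0.6488 0.0762] underside 0.1048
walls [[5.0, 2.1, 4.6], [6.5, 1.5, 4.5], [8.0, 0.9, 4.9], [9.5, 0.7, 4.8], [11.0, 0.1, 4.8], [12.5, -0.5, 4.7], [14.0, -1.2, 4.6], [15.5, -1.8, 4.6], [17.0, -2.4, 5.0], [18.5, -3.1, 5.0], [20.0, -3.1, 5.0]]
stem z 0.129 axis [0.6486 0.076 ] w 0.0077
stem z 0.149 axis [0.6487 0.076 ] w 0.0078
stem z 0.169 axis [0.6487 0.0761] w 0.0077
stem z 0.189 axis [0.646  0.0772] w 0.0132
```

View pics/c13.png

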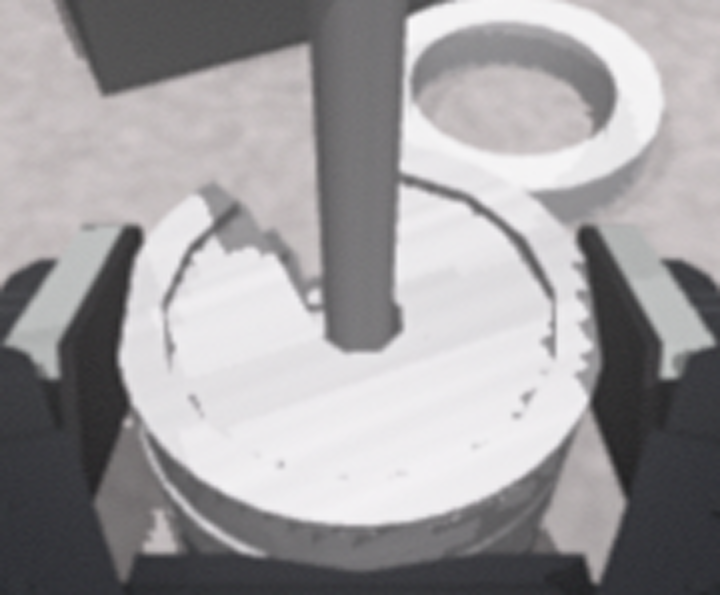

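```bash
python3 -m inch '[0,0.017,0,0.025,0,0,0, 0,0.017,0,0.025,0,0,0]'; python3 -m inch '[0,0,0,0,0,0,0]'
```

```text
t: 18.18
eef_pos: [0.6609, 0.0721, 0.1142]
orientation: [-0.058, 0.937, -0.191, -0.286]
contact_force: [-0.4, -0.6, -2.3]
width: 0.0542
t: 18.3
eef_pos: [0.6609, 0.0722, 0.1142]
orientation: [-0.058, 0.937, -0.191, -0.286]
contact_force: [-0.2, -0.5, -0.7]
width: 0.054
```

```bash
python3 -m inch '[0,0.017,0,0.025,0,0,0, 0,0.017,0,0.025,0,0,0]'; python3 -m inch '[0,0,0,0,0,0,0]'
```

```text
t: 18.55
eef_pos: [0.661, 0.0721, 0.1141]
orientation: [-0.058, 0.937, -0.191, -0.285]
contact_force: [-0.9, -0.7, 1.1]
width: 0.0542
t: 18.68
eef_pos: [0.661, 0.0721, 0.1141]
orientation: [-0.058, 0.937, -0.191, -0.285]
contact_force: [-0.9, -1.3, 1.5]
width: 0.054
```

```bash
cat > turn.py <<'E'
import sys
from h import *
# turn.py total_deg n dz_mm [axis x y]
tot,n,dz=float(sys.argv[1]),int(sys.argv[2]),float(sys.argv[3])
s=r.observe(); R0=quat(s['orientation']).as_matrix(); e=s['eef_pos']
hd=np.arctan2(R0[1,0],R0[0,0]); h=np.array([np.cos(hd),np.sin(hd)]); l=np.array([-h[1],h[0]])
ax=e[:2]+OFF[0]*h+OFF[1]*l
sh=np.array([float(sys.argv[4]),float(sys.argv[5])])/1000 if len(sys.argv)>4 else np.zeros(2)
print('F',s['contact_force'].round(2),'axis',ax.round(4),'hd',np.degrees(hd).round(2),'pitch',np.degrees(np.arcsin(-R0[2,0])).round(2),'rollz',R0[2,1].round(4))
# desired final orientation exactly pitch 34, roll 0
for i in range(1,n+1):
    f=i/n; phi=np.radians(tot*f)
    Rt=R.from_euler('z',phi).as_matrix()@R0
    if '-x' in sys.argv: pass
    a=np.append(ax,0); p=a+R.from_euler('z',phi).as_matrix()@(e-a)+np.array([sh[0]*f,sh[1]*f,dz/1000*f])
    d,w=rel(Rt,p,s); print(np.r_[d,w].round(3).tolist())
E
python3 turn.py 25 5 0.3
python3 - <<'E'
from h import *
from kin import *
for hd in range(-23,90,10):
    T,Rt=tcp_for((.6487,.0761),.1047,hd); print(hd,[q.round(2).tolist() for q in ik(T,Rt)])
E
```

```text
F [-0.9  -1.31  1.54] axis [0.649  0.0761] hd -22.99 pitch 33.88 rollz -0.0005
[-0.01, -0.11, 0.0, -0.049, -0.0, -0.072]
[-0.04, -0.22, 0.01, -0.097, -0.0, -0.145]
[-0.07, -0.32, 0.02, -0.146, -0.0, -0.217]
[-0.1, -0.42, 0.04, -0.195, -0.0, -0.29]
[-0.15, -0.52, 0.06, -0.243, -0.0, -0.362]
-23 [[0.23, 0.62, 1.96, 4.22, 0.59, -2.17]]
-13 [[0.17, 0.6, 2.01, 3.84, 0.52, -1.98]]
-3 [[0.09, 0.59, 2.04, 3.41, 0.48, -1.73]]
7 [[0.01, 0.58, 2.06, 2.94, 0.48, -1.46]]
17 [[-0.07, 0.59, 2.04, 2.51, 0.52, -1.22]]
27 [[-0.14, 0.6, 2.01, 2.14, 0.6, -1.03]]
37 [[-0.19, 0.62, 1.96, 1.84, 0.69, -0.9]]
47 [[-0.24, 0.65, 1.89, 1.6, 0.81, -0.82]]
57 [[-0.26, 0.69, 1.8, 1.4, 0.93, -0.77]]
67 [[-0.28, 0.73, 1.71, 1.24, 1.06, -0.74]]
77 [[-0.28, 0.77, 1.61, 1.1, 1.19, -0.73]]
87 [[-0.27, 0.82, 1.5, 0.99, 1.32, -0.74]]
```

```bash
python3 -m inch '[0,-0.017,0,-0.025,0,0,0, 0,-0.02,-0.11,-0.025,-0.049,0,-0.072, 0,-0.045,-0.22,-0.015,-0.097,0,-0.145, 0,-0.075,-0.32,-0.005,-0.146,0,-0.217, 0,-0.11,-0.42,0.015,-0.195,0,-0.29, 0,-0.15,-0.52,0.06,-0.243,0,-0.362, 0,-0.15,-0.52,0.06,-0.243,0,-0.362, 0,-0.15,-0.52,0.06,-0.243,0,-0.362]'; python3 look.py wrist14
```

```text
t: 19.68
eef_pos: [0.6615, 0.0775, 0.1141]
orientation: [0.004, 0.956, 0.016, -0.292]
contact_force: [1.0, -0.2, 1.6]
width: 0.0537
t 19.675 [0.6615 0.0775 0.1141] hd 1.88 pitch 33.91 F [ 1.03 -0.19  1.55] M [-0.004  0.283  0.14 ] 0.05369497976113807
model axis [0.6489 0.0761] underside 0.1046
walls [[3.5, 2.8, 4.9], [5.0, 2.2, 4.7], [6.5, 1.5, 5.1], [8.0, 1.4, 5.0], [9.5, 0.8, 5.1], [11.0, 0.1, 4.8], [12.5, -0.5, 4.9], [14.0, -1.1, 5.2], [15.5, -1.8, 5.1], [17.0, -2.4, 5.1], [18.5, -3.0, 5.4], [20.0, -3.1, 5.0]]
stem z 0.129 axis [0.6486 0.0759] w 0.0077
stem z 0.149 axis [0.6487 0.076 ] w 0.0078
stem z 0.169 axis [0.6486 0.076 ] w 0.0077
stem z 0.189 axis [0.6458 0.0759] w 0.0132
```

View pics/wrist14.png

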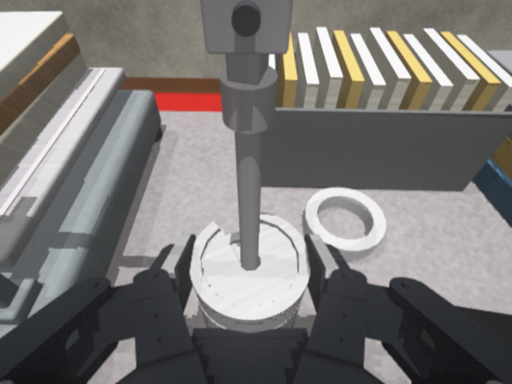

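```bash
python3 turn.py 35 7 0.2
```

```text
F [ 0.72 -0.1   1.38] axis [0.6489 0.0764] hd 1.92 pitch 33.9 rollz -0.0009
[-0.01, -0.11, 0.01, -0.049, -0.0, -0.072]
[-0.03, -0.22, 0.02, -0.097, -0.0, -0.145]
[-0.06, -0.32, 0.03, -0.146, -0.0, -0.217]
[-0.1, -0.42, 0.05, -0.195, -0.0, -0.29]
[-0.14, -0.52, 0.08, -0.243, -0.0, -0.362]
[-0.19, -0.62, 0.11, -0.292, -0.0, -0.435]
[-0.25, -0.7, 0.14, -0.341, -0.001, -0.507]
```

```bash
python3 -m inch '[0,-0.01,-0.11,0.005,-0.049,0,-0.072, 0,-0.03,-0.22,0.015,-0.097,0,-0.145, 0,-0.06,-0.32,0.03,-0.146,0,-0.217, 0,-0.1,-0.42,0.05,-0.195,0,-0.29, 0,-0.14,-0.52,0.08,-0.243,0,-0.362, 0,-0.19,-0.62,0.11,-0.292,0,-0.435, 0,-0.25,-0.7,0.14,-0.341,0,-0.507, 0,-0.25,-0.7,0.14,-0.341,0,-0.507, 0,-0.25,-0.7,0.14,-0.341,0,-0.507]'; python3 look.py wrist15; python3 turn.py 40 8 0.1
```

```text
t: 20.85
eef_pos: [0.6583, 0.0849, 0.1142]
orientation: [0.092, 0.907, 0.303, -0.277]
contact_force: [1.2, 0.4, -0.8]
width: 0.0539
t 20.85 [0.6583 0.0849 0.1142] hd 36.89 pitch 33.88 F [ 1.17  0.39 -0.84] M [-0.325  0.323 -0.105] 0.05392229384148216
model axis [0.6488 0.0765] underside 0.1047
walls [[2.0, 3.4, 5.4], [3.5, 2.8, 5.3], [5.0, 2.1, 5.7], [6.5, 1.5, 5.6], [8.0, 1.4, 6.0], [9.5, 0.7, 5.4], [11.0, 0.1, 5.8], [12.5, -0.6, 5.8], [14.0, -1.2, 5.7], [15.5, -1.8, 5.6], [17.0, -2.5, 6.1], [18.5, -3.1, 5.6], [20.0, -3.7, 6.0]]
stem z 0.129 axis [0.6485 0.076 ] w 0.0077
stem z 0.149 axis [0.6485 0.076 ] w 0.0077
stem z 0.169 axis [0.6486 0.076 ] w 0.0077
stem z 0.189 axis [0.6464 0.0743] w 0.0132
F [ 0.54 -0.4  -2.49] axis [0.6487 0.0766] hd 36.93 pitch 33.89 rollz -0.0007
[-0.01, -0.11, 0.01, -0.049, -0.0, -0.072]
[-0.03, -0.22, 0.02, -0.097, -0.0, -0.145]
[-0.06, -0.32, 0.04, -0.146, -0.0, -0.217]
[-0.09, -0.42, 0.06, -0.195, -0.0, -0.29]
[-0.14, -0.52, 0.08, -0.243, -0.0, -0.362]
[-0.19, -0.62, 0.12, -0.292, -0.0, -0.435]
[-0.24, -0.7, 0.15, -0.341, -0.0, -0.507]
[-0.3, -0.79, 0.19, -0.389, -0.0, -0.58]
```

View pics/wrist15.png

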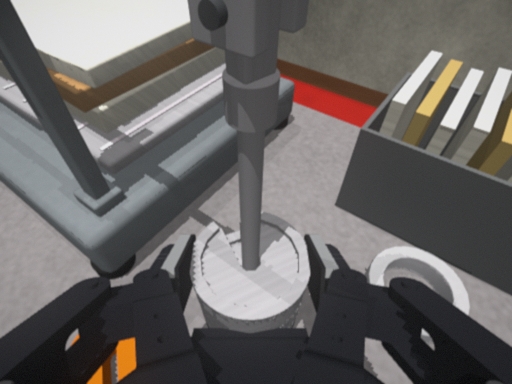

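```bash
python3 turn.py 40 8 -0.1 0.2 -0.5
```

```text
F [ 0.54 -0.4  -2.49] axis [0.6487 0.0766] hd 36.93 pitch 33.89 rollz -0.0007
[-0.01, -0.1, 0.01, -0.049, -0.0, -0.072]
[-0.03, -0.2, 0.02, -0.097, -0.0, -0.145]
[-0.06, -0.3, 0.04, -0.146, -0.0, -0.217]
[-0.09, -0.4, 0.07, -0.195, -0.0, -0.29]
[-0.14, -0.49, 0.1, -0.243, -0.0, -0.362]
[-0.19, -0.58, 0.13, -0.292, -0.0, -0.435]
[-0.24, -0.66, 0.17, -0.341, -0.0, -0.507]
[-0.3, -0.73, 0.22, -0.389, -0.0, -0.58]
```

```bash
python3 -m inch '[0,-0.01,-0.1,0.01,-0.049,0,-0.072, 0,-0.03,-0.2,0.02,-0.097,0,-0.145, 0,-0.06,-0.3,0.04,-0.146,0,-0.217, 0,-0.09,-0.4,0.07,-0.195,0,-0.29, 0,-0.14,-0.49,0.1,-0.243,0,-0.362, 0,-0.19,-0.58,0.13,-0.292,0,-0.435, 0,-0.24,-0.66,0.17,-0.341,0,-0.507, 0,-0.3,-0.73,0.22,-0.389,0,-0.58, 0,-0.3,-0.73,0.22,-0.389,0,-0.58, 0,-0.3,-0.73,0.22,-0.389,0,-0.58]'; python3 look.py wrist16
python3 - <<'E'
from h import *
c=cam('scene'); save(c,'scene16.png'); np.savez('pics/scene16.npz',**c)
cv2.imwrite('pics/c16.png',cv2.resize(c['img'][140:270,270:450,::-1],None,fx=4.2,fy=4.2,interpolation=cv2.INTER_CUBIC))
E
```

```text
t: 22.15
eef_pos: [0.6509, 0.0886, 0.1142]
orientation: [0.181, 0.749, 0.595, -0.228]
contact_force: [-0.3, -1.1, -1.3]
width: 0.0542
t 22.15 [0.6509 0.0886 0.1142] hd 76.91 pitch 33.84 F [-0.28 -1.07 -1.27] M [-0.548  0.071 -0.117] 0.05421357556522789
model axis [0.649  0.0761] underside 0.1047
walls [[2.0, 3.9, 6.3], [3.5, 3.2, 6.7], [5.0, 3.0, 6.6], [6.5, 2.4, 6.2], [8.0, 1.8, 6.9], [9.5, 1.2, 6.3], [11.0, 0.5, 6.3], [12.5, -0.1, 6.7], [14.0, -0.8, 6.7], [15.5, -1.4, 6.9], [17.0, -2.1, 6.5], [18.5, -2.7, 7.0], [20.0, -2.8, 6.7]]
stem z 0.129 axis [0.6486 0.0759] w 0.0077
stem z 0.149 axis [0.6486 0.0759] w 0.0078
stem z 0.169 axis [0.6487 0.0759] w 0.0077
stem z 0.189 axis [0.6481 0.0731] w 0.0131
```

View pics/wrist16.png

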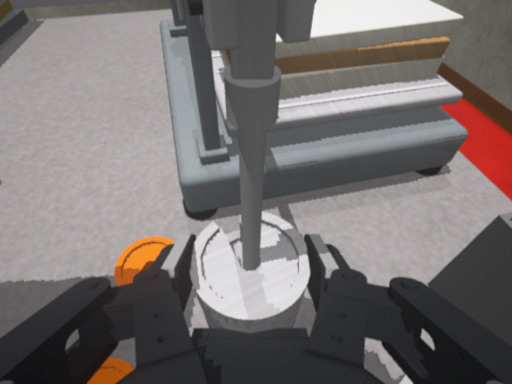

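View pics/c16.png

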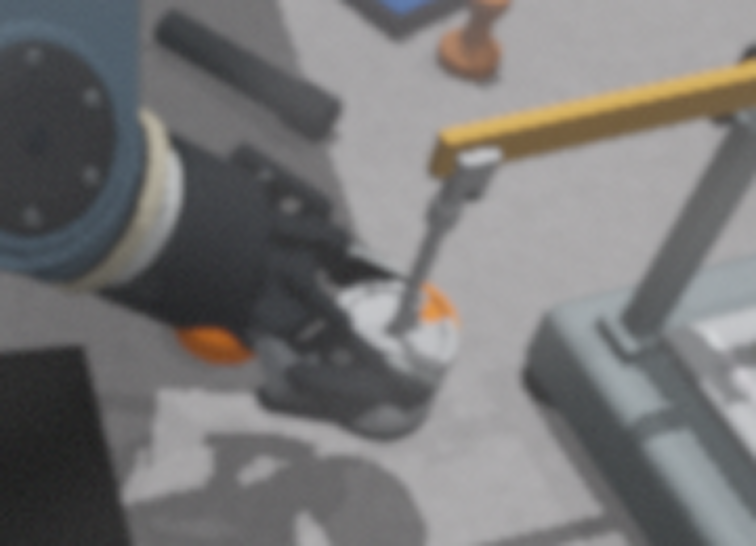

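Run:
```python
from h import *
s=r.observe(); tiles=[]
for n,e,hd in (('wrist12',(.6608,.0722,.1204),-22.99),('wrist14',(.6615,.0775,.1141),1.9),('wrist15',(.6583,.0849,.1142),36.9),('wrist16',s['eef_pos'],76.91)):
    c=dict(np.load(f'pics/{n}.npz')); c['range_z']=cv2.medianBlur(c['range_z'],3)
    a=np.radians(hd); ax=np.array(e[:2])+OFF[0]*np.array([np.cos(a),np.sin(a)])+OFF[1]*np.array([-np.sin(a),np.cos(a)])
    P=cloud(c); fz=e[2]+.0085
    k=(c['range_z']>0)&(np.hypot(P[...,0]-ax[0],P[...,1]-ax[1])<.019)&(abs(P[...,2]-fz)<.002)
    q=P[k]; m=q.mean(0); nn=np.linalg.svd(q-m,full_matrices=False)[2][2]; nn*=np.sign(nn[2])
    # tilt in heading frame
    h=np.array([np.cos(a),np.sin(a)]);l=np.array([-h[1],h[0]])
    print(n,'floor z at axis',(m[2]-(nn[:2]@(ax-m[:2]))/nn[2]-e[2]).round(5),'tilt fwd/left deg',np.degrees(nn[:2]@h).round(2),np.degrees(nn[:2]@l).round(2))
    # rectify rotated: use heading frame
    g=np.linspace(-.035,.035,280); X,Y=np.meshgrid(g,g)
    w=ax+(-Y)[...,None]*h+(-X)[...,None]*l
    Pc=np.dstack([w,np.full(X.shape,e[2]+.0115),np.ones(X.shape)])@np.linalg.inv(c['T']).T
    u=Pc[...,0]/Pc[...,2]*c['f']+c['cx']; v=Pc[...,1]/Pc[...,2]*c['f']+c['cy']
    t=cv2.remap(c['img'],u.astype(np.float32),v.astype(np.float32),cv2.INTER_CUBIC)[:,:,::-1].copy()
    cv2.circle(t,(140,140),112,(0,255,0),1); d=np.radians(24.2)
    cv2.line(t,(140,140),(int(140-110*np.sin(d)),int(140-110*np.cos(d))),(0,0,255),1)
    tiles.append(t)
cv2.imwrite('pics/rect16.png',np.vstack([np.hstack(tiles[:2]),np.hstack(tiles[2:])]))
```

```text
wrist12 floor z at axis 0.00808 tilt fwd/left deg 0.07 -0.04
wrist14 floor z at axis 0.00808 tilt fwd/left deg 0.11 0.06
wrist15 floor z at axis 0.008 tilt fwd/left deg 0.08 0.07
wrist16 floor z at axis 0.00808 tilt fwd/left deg 0.08 0.0
```

View pics/rect16.png

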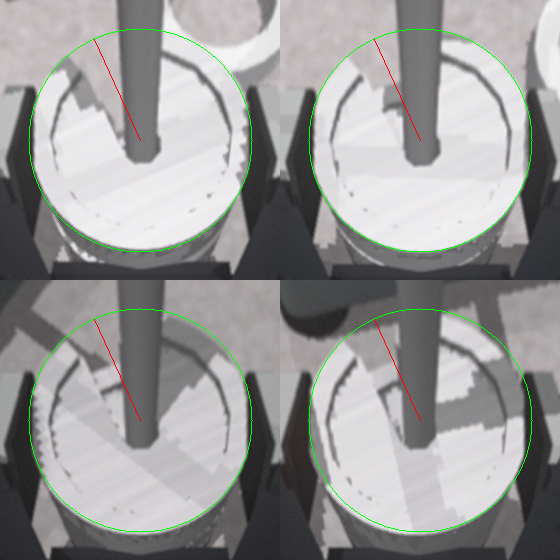

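Run:
```python
from h import *
s=r.observe(); tiles=[]
for n,e,hd in (('wrist11',(.6616,.0722,.1323),-22.99),('wrist16',s['eef_pos'],76.91)):
    c=dict(np.load(f'pics/{n}.npz'))
    a=np.radians(hd); ax=np.array(e[:2])+OFF[0]*np.array([np.cos(a),np.sin(a)])+OFF[1]*np.array([-np.sin(a),np.cos(a)])
    h=np.array([np.cos(a),np.sin(a)]);l=np.array([-h[1],h[0]])
    g=np.linspace(-.032,.032,390); X,Y=np.meshgrid(g,g)
    w=ax+(-Y)[...,None]*h+(-X)[...,None]*l
    Pc=np.dstack([w,np.full(X.shape,e[2]+.0081),np.ones(X.shape)])@np.linalg.inv(c['T']).T
    u=Pc[...,0]/Pc[...,2]*c['f']+c['cx']; v=Pc[...,1]/Pc[...,2]*c['f']+c['cy']
    t=cv2.remap(c['img'],u.astype(np.float32),v.astype(np.float32),cv2.INTER_LINEAR)[:,:,::-1].copy()
    z=cv2.remap(c['range_z'],u.astype(np.float32),v.astype(np.float32),cv2.INTER_NEAREST)-Pc[...,2]
    tz=cv2.applyColorMap(np.clip((z+.006)/.012*255,0,255).astype(np.uint8),cv2.COLORMAP_JET)
    for q in (t,tz):
        k=390/.064; d=np.radians(24.2)
        cv2.circle(q,(195,195),int(.0225*k),(0,255,0),1)
        f=lambda x,y:(int(195-k*(x*np.sin(d)+y*np.cos(d))),int(195-k*(x*np.cos(d)-y*np.sin(d))))
        for y in (-.005,.005): cv2.line(q,f(0,y),f(.025,y),(255,0,255),1)
    tiles+= [np.hstack([t,tz])]
cv2.imwrite('pics/cmp16.png',cv2.resize(np.vstack(tiles),(590,590)))
```

```text
(no output)
```

View pics/cmp16.png

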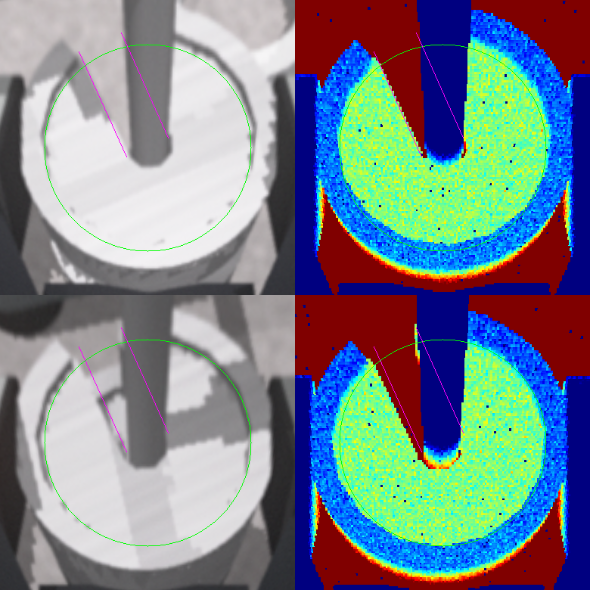

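```bash
python3 step.py 0.8 -0.4 -0.2
```

```text
t 22.25 cm [-0.006  0.087  0.028] F [ 0.37  0.14 -1.33] [0.6507 0.0885 0.1142]
```

```bash
python3 -m inch '[0,-0.003,0.04,0.014,0,0,0, 0,-0.006,0.085,0.028,0,0,0, 0,-0.006,0.085,0.028,0,0,0]'; python3 look.py wrist17;  python3 - <<'E'
from h import *
s=r.observe()
c=dict(np.load('pics/wrist17.npz')); c['range_z']=cv2.medianBlur(c['range_z'],3)
e=s['eef_pos']; P=cloud(c); L=(P-e)
a=np.radians(76.9); h=np.array([np.cos(a),np.sin(a)]); l=np.array([-h[1],h[0]])
fz=e[2]+.0081
k=(c['range_z']>0)&(abs(P[...,2]-fz)<.0012)
U=L[...,:2]@h; V=L[...,:2]@l
# widest chord of the floor behind the slot: use rows at U
for u0 in (-.030,-.026,-.022,-.018,-.0126):
    q=k&(abs(U-u0)<.001)&(abs(V)<.024); print(u0,(np.percentile(V[q],[.5,99.5])*1000).round(2),(np.percentile(V[q],[.5,99.5]).mean()*1000).round(2))
E
```

```text
t: 22.62
eef_pos: [0.6515, 0.0879, 0.1142]
orientation: [0.181, 0.749, 0.596, -0.228]
contact_force: [-2.7, 1.4, 2.7]
width: 0.054
t 22.625 [0.6515 0.0879 0.1142] hd 77.06 pitch 33.84 F [-2.72  1.36  2.73] M [-0.038  0.143  0.327] 0.054002890002756
model axis [0.6497 0.0753] underside 0.1047
walls [[2.0, 3.9, 6.3], [3.5, 3.6, 6.7], [5.0, 3.1, 6.6], [6.5, 2.4, 6.5], [8.0, 1.8, 6.4], [9.5, 1.2, 6.3], [11.0, 0.5, 6.8], [12.5, -0.1, 6.7], [14.0, -0.6, 6.7], [15.5, -0.9, 6.6], [17.0, -1.5, 7.1], [18.5, -2.2, 7.0], [20.0, -2.8, 6.7]]
stem z 0.129 axis [0.6492 0.0753] w 0.0077
stem z 0.149 axis [0.6491 0.0754] w 0.0077
stem z 0.169 axis [0.649  0.0756] w 0.0077
stem z 0.189 axis [0.6483 0.0729] w 0.0132
-0.03 [-22.57  22.62] 0.03
-0.026 [-17.92  18.06] 0.07
-0.022 [-20.53  20.72] 0.1
-0.018 [-21.84  21.88] 0.02
-0.0126 [-22.38  22.89] 0.25
```

```bash
python3 -m inch '[0,-0.014,0,-0.021,0,0,0, 0,-0.022,0,-0.033,0,0,0, 0,-0.028,0,-0.042,0,0,0, 0,-0.028,0,-0.042,0,0,0]'; python3 look.py wrist18
```

```text
t: 23.18
eef_pos: [0.6517, 0.0876, 0.1143]
orientation: [0.181, 0.749, 0.596, -0.228]
contact_force: [-2.1, 0.7, -0.1]
width: 0.0537
t 23.175 [0.6517 0.0876 0.1143] hd 77.03 pitch 33.89 F [-2.06  0.72 -0.09] M [-0.417  0.163  0.169] 0.05373703696889633
model axis [0.6499 0.0751] underside 0.1048
walls [[2.0, 4.4, 6.6], [3.5, 3.7, 6.7], [5.0, 3.1, 6.6], [6.5, 2.4, 6.5], [8.0, 2.3, 6.4], [9.5, 1.7, 6.3], [11.0, 1.0, 6.7], [12.5, 0.4, 6.7], [14.0, -0.2, 6.7], [15.5, -0.9, 6.6], [17.0, -1.5, 6.5], [18.5, -1.6, 7.0], [20.0, -2.2, 7.0]]
stem z 0.129 axis [0.6491 0.0752] w 0.0077
stem z 0.149 axis [0.649  0.0754] w 0.0077
stem z 0.169 axis [0.649  0.0755] w 0.0077
stem z 0.189 axis [0.6482 0.0729] w 0.0132
```

```bash
python3 -m inch '[0,-0.011,0,-0.017,0,0,0, 0,-0.022,0,-0.033,0,0,0, 0,-0.022,0,-0.033,0,0,0, 0,-0.022,0,-0.033,0,0,0]'; python3 look.py wrist19;  python3 - <<'E'
from h import *
s=r.observe()
c=dict(np.load('pics/wrist19.npz')); c['range_z']=cv2.medianBlur(c['range_z'],3)
e=s['eef_pos']; P=cloud(c); L=(P-e)
a=np.radians(77); h=np.array([np.cos(a),np.sin(a)]); l=np.array([-h[1],h[0]])
fz=e[2]+.0081
k=(c['range_z']>0)&(abs(P[...,2]-fz)<.0012)
U=L[...,:2]@h; V=L[...,:2]@l
for u0 in (-.022,-.018):
    q=k&(abs(U-u0)<.001)&(abs(V)<.024); print(u0,(np.percentile(V[q],[.5,99.5])*1000).round(2),(np.percentile(V[q],[.5,99.5]).mean()*1000).round(2))
E
```

```text
t: 23.72
eef_pos: [0.6517, 0.0876, 0.1148]
orientation: [0.181, 0.749, 0.596, -0.228]
contact_force: [-0.3, 0.1, -1.5]
width: 0.054
t 23.725 [0.6517 0.0876 0.1148] hd 77.03 pitch 33.88 F [-0.32  0.14 -1.53] M [-0.736  0.136  0.032] 0.05397074722585768
model axis [0.6498 0.0751] underside 0.1053
walls [[3.5, 4.2, 6.2], [5.0, 3.6, 6.6], [6.5, 3.0, 6.5], [8.0, 2.3, 6.4], [9.5, 2.1, 6.3], [11.0, 1.6, 6.8], [12.5, 0.9, 6.7], [14.0, 0.3, 6.7], [15.5, -0.3, 6.6], [17.0, -1.0, 7.1], [18.5, -1.6, 7.0], [20.0, -2.2, 6.7]]
stem z 0.13 axis [0.6488 0.0755] w 0.0077
stem z 0.15 axis [0.6487 0.0756] w 0.0077
stem z 0.17 axis [0.6488 0.0757] w 0.0077
stem z 0.19 axis [0.6481 0.073 ] w 0.0132
-0.022 [-20.72  21.02] 0.15
-0.018 [-21.87  21.77] -0.05
```

```bash
python3 -m inch '[0,0,0,0,0,0,0, 0,0.014,0,0.021,0,0,0, 0,0.022,0,0.033,0,0,0, 0,0.022,0,0.033,0,0,0]'; python3 -m inch '[0,0,0,0,0,0,0]';  python3 -c "
from h import *
s=r.observe();print(s['contact_force'],s['eef_pos'])"
```

```text
t: 24.28
eef_pos: [0.6517, 0.0877, 0.1145]
orientation: [0.181, 0.749, 0.596, -0.228]
contact_force: [-0.5, 0.1, -2.7]
width: 0.0539
t: 24.4
eef_pos: [0.6517, 0.0877, 0.1145]
orientation: [0.181, 0.749, 0.596, -0.228]
contact_force: [-0.2, 1.2, -1.9]
width: 0.054
[-0.23318141  1.24063526 -1.85665984] [0.65170207 0.08768113 0.11445477]
```

```bash
python3 -m inch '[0,0.011,0,0.017,0,0,0, 0,0.011,0,0.017,0,0,0, 0,0.011,0,0.017,0,0,0]'; python3 -m inch '[0,0,0,0,0,0,0]'; python3 look.py wrist20
```

```text
t: 24.78
eef_pos: [0.6517, 0.0877, 0.1143]
orientation: [0.181, 0.749, 0.596, -0.228]
contact_force: [-0.3, -0.0, -2.0]
width: 0.0541
t: 24.9
eef_pos: [0.6517, 0.0877, 0.1143]
orientation: [0.181, 0.749, 0.596, -0.228]
contact_force: [-0.2, 0.4, -1.7]
width: 0.054
t 24.9 [0.6517 0.0877 0.1143] hd 77.03 pitch 33.87 F [-0.16  0.36 -1.74] M [-0.666  0.123 -0.004] 0.054035916929419614
model axis [0.6499 0.0752] underside 0.1048
walls [[3.5, 4.2, 6.2], [5.0, 3.6, 6.6], [6.5, 3.0, 6.5], [8.0, 2.3, 6.9], [9.5, 2.1, 6.9], [11.0, 1.6, 6.7], [12.5, 0.9, 6.7], [14.0, 0.3, 6.7], [15.5, -0.3, 6.9], [17.0, -1.0, 7.1], [18.5, -1.6, 6.5], [20.0, -2.2, 6.7]]
stem z 0.129 axis [0.6487 0.0754] w 0.0077
stem z 0.149 axis [0.6488 0.0756] w 0.0078
stem z 0.169 axis [0.6488 0.0757] w 0.0077
stem z 0.189 axis [0.6481 0.073 ] w 0.0132
```

```bash
python3 step.py -0.1 0.6 -0.15
```

```text
t 24.95 cm [ 0.055 -0.023 -0.019] F [ 0.03 -0.2  -2.87] [0.6517 0.0877 0.1143]
```

```bash
python3 -m inch '[0,0.025,-0.012,-0.015,0,0,0, 0,0.05,-0.023,-0.025,0,0,0, 0,0.055,-0.023,-0.019,0,0,0, 0,0.055,-0.023,-0.019,0,0,0]'; python3 look.py wrist21
```

```text
t: 25.45
eef_pos: [0.6516, 0.0883, 0.1142]
orientation: [0.181, 0.749, 0.596, -0.228]
contact_force: [0.1, 0.8, -1.8]
width: 0.054
t 25.45 [0.6516 0.0883 0.1142] hd 77.03 pitch 33.87 F [ 0.08  0.85 -1.79] M [-0.559  0.113 -0.038] 0.05402744769661893
model axis [0.6498 0.0758] underside 0.1047
walls [[3.5, 4.2, 6.2], [5.0, -10.8, 6.6], [6.5, 3.0, 6.5], [8.0, 2.3, 6.9], [9.5, 1.7, 6.3], [11.0, 1.6, 6.7], [12.5, 0.9, 6.7], [14.0, 0.3, 6.7], [15.5, -0.3, 6.9], [17.0, -1.0, 6.6], [18.5, -1.6, 6.5], [20.0, -2.2, 6.5]]
stem z 0.129 axis [0.6487 0.0759] w 0.0077
stem z 0.149 axis [0.6487 0.0759] w 0.0078
stem z 0.169 axis [0.6487 0.0758] w 0.0077
stem z 0.189 axis [0.6481 0.0731] w 0.0132
```

```bash
python3 -m inch '[0,0.008,0,0.012,0,0,0, 0,0.008,0,0.012,0,0,0, 0,0.008,0,0.012,0,0,0]'; python3 -m inch '[0,0,0,0,0,0,0]'; python3 look.py wrist22 | head -2
```

```text
t: 25.88
eef_pos: [0.6517, 0.0883, 0.1142]
orientation: [0.181, 0.749, 0.596, -0.228]
contact_force: [-0.2, -0.2, 0.7]
width: 0.0542
t: 26.0
eef_pos: [0.6517, 0.0883, 0.1142]
orientation: [0.181, 0.749, 0.596, -0.228]
contact_force: [0.5, 0.5, 0.7]
width: 0.0541
t 26.0 [0.6517 0.0883 0.1142] hd 77.02 pitch 33.86 F [0.46 0.47 0.74] M [-0.261  0.073 -0.047] 0.05410679247440508
model axis [0.6498 0.0758] underside 0.1047
```

```bash
python3 -m inch '[64,0,0,0,0,0,0, 65,0,0,0,0,0,0, 66,0,0,0,0,0,0, 67,0,0,0,0,0,0, 68,0,0,0,0,0,0, 70,0,0,0,0,0,0, 72,0,0,0,0,0,0, 76,0,0,0,0,0,0, 82,0,0,0,0,0,0, 90,0,0,0,0,0,0, 95,0,0,0,0,0,0, 95,0,0,0,0,0,0]'; python3 look.py wrist23
```

```text
t: 27.55
eef_pos: [0.6516, 0.0883, 0.114]
orientation: [0.181, 0.749, 0.596, -0.228]
contact_force: [0.4, -0.0, -0.5]
width: 0.0811
t 27.55 [0.6516 0.0883 0.114 ] hd 77.04 pitch 33.87 F [ 0.44 -0.01 -0.5 ] M [-0.345  0.08   0.013] 0.08113452388082734
model axis [0.6497 0.0758] underside 0.1045
walls [[3.5, 4.2, 6.2], [5.0, 3.6, 6.6], [6.5, 3.0, 6.5], [8.0, 2.3, 6.9], [9.5, 1.7, 6.3], [11.0, 1.6, 6.8], [12.5, 0.9, 6.7], [14.0, 0.3, 6.7], [15.5, -0.3, 6.6], [17.0, -1.0, 6.5], [18.5, -1.6, 6.5], [20.0, -2.2, 6.7]]
stem z 0.129 axis [0.6487 0.0764] w 0.0077
stem z 0.149 axis [0.6487 0.0763] w 0.0078
stem z 0.169 axis [0.6487 0.0762] w 0.0077
stem z 0.189 axis [0.6481 0.0732] w 0.0131
```

View pics/wrist23.png

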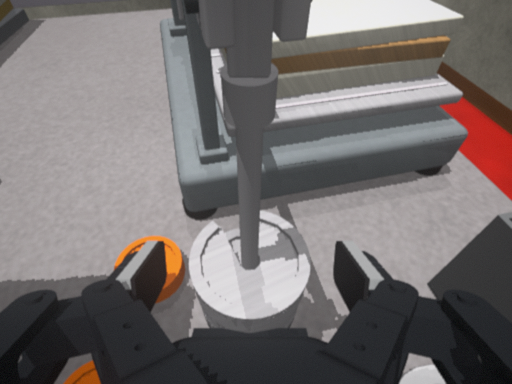

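```bash
python3 -m inch '[100,-0.5,0,0,0,0,0, 100,-1.5,0,0,0,0,0, 100,-3,0,0,0,0,0, 100,-5,0,0,0,0,0, 100,-7,0,0,0,0,0, 100,-9,0,0,0,0,0, 100,-11,0,0,0,0,0, 100,-12,0,0,0,0,0, 100,-12,0,0,0,0,0, 100,-12,0,0,0,0,0]'
python3 - <<'E'
from h import *
c=cam('wrist'); save(c,'wrist24.png'); np.savez('pics/wrist24.npz',**c); c2=cam('scene'); save(c2,'scene24.png'); np.savez('pics/scene24.npz',**c2)
cv2.imwrite('pics/c24s.png',cv2.resize(c2['img'][140:270,270:450,::-1],None,fx=4.2,fy=4.2,interpolation=cv2.INTER_CUBIC))
cv2.imwrite('pics/c24w.png',cv2.resize(c['img'][60:330,110:400,::-1],None,fx=2.2,fy=2.2,interpolation=cv2.INTER_CUBIC))
P=cloud(c); z=cv2.medianBlur(c['range_z'],3)
k=(z>0)&(np.hypot(P[...,0]-.6487,P[...,1]-.076)<.03)
h=P[k]; hist=np.histogram(h[:,2],bins=np.arange(.06,.14,.001)); print([(round(b,3),n) for n,b in zip(*hist) if n>60])
for fz in (.1222,.1227): print(tmpl(c,fz,(.6487,.076),101))
E
```

```text
t: 28.85
eef_pos: [0.6291, -0.0084, 0.1805]
orientation: [0.181, 0.748, 0.596, -0.228]
contact_force: [-0.9, 0.4, 0.3]
width: 0.0857
[(np.float64(0.12), np.int64(68)), (np.float64(0.121), np.int64(537)), (np.float64(0.122), np.int64(729)), (np.float64(0.123), np.int64(144)), (np.float64(0.124), np.int64(404)), (np.float64(0.125), np.int64(430))]
(array([6.48770127e-01, 7.70764487e-02, 1.05458820e+02]), np.float64(0.056444447636787035), np.int64(1373))
(array([6.48692577e-01, 7.69132032e-02, 1.05740111e+02]), np.float64(0.07931298150438107), np.int64(1300))
```

View pics/c24w.png

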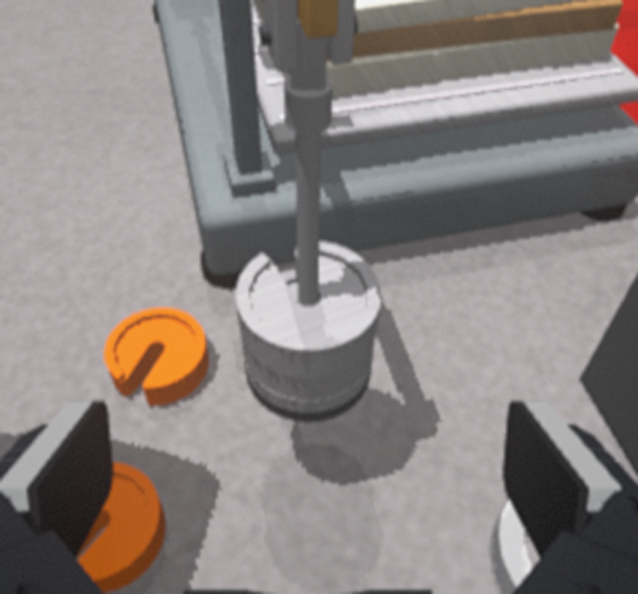

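View pics/c24s.png

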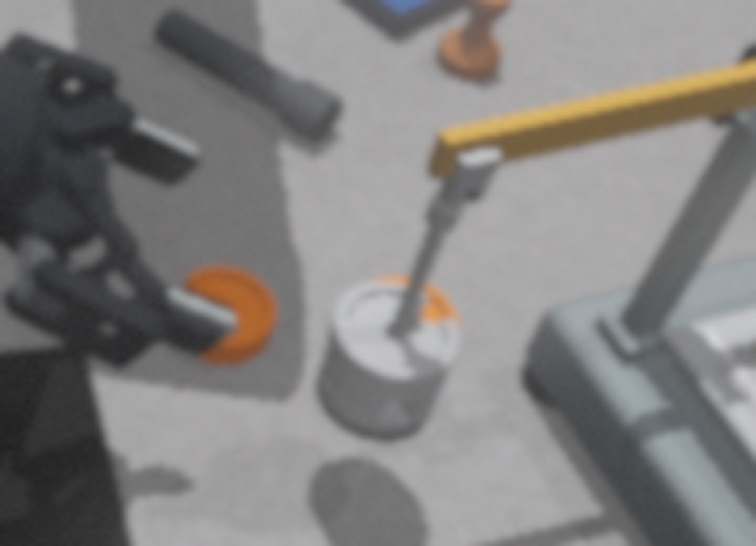

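```bash
python3 -m inch '[100,-2,0,0,0,0,0, 100,-3,0,0,0,0,0, 100,-4,0,0,0,0,0, 100,-4,0,0,0,0,0, 100,-4,0,0,0,0,0, 100,-4,0,0,0,0,0, 100,-4,0,0,0,0,0, 100,-4,0,0,0,0,0, 100,-4,0,0,0,0,0, 100,-4,0,0,0,0,0, 100,-4,0,0,0,0,0, 100,-4,0,0,0,0,0]'
python3 - <<'E'
from h import *
def stem(c):
    c['range_z']=cv2.medianBlur(c['range_z'],3); P=cloud(c); out=[]
    o3=c['T'][:3,3]
    for lo in (.135,.165):
        k=(c['range_z']>0)&(P[...,2]>lo)&(P[...,2]<lo+.03)&(np.hypot(P[...,0]-.649,P[...,1]-.076)<.012); p=P[k][:,:2]; d=p.mean(0)-o3[:2]; d/=np.linalg.norm(d); out.append((p.mean(0)+d*.0031).round(4).tolist())
    return out
for i in range(5):
    c=cam('wrist'); print(r.observe()['t'],stem(c))
save(c,'wrist25.png'); np.savez('pics/wrist25.npz',**c); print('fit',tmpl(c,.1219,(.6487,.0762),101))
a=dict(np.load('pics/scene0.npz')); b=cam('scene'); 
f=lambda x:cv2.resize(x['img'][190:260,325:400,::-1],None,fx=5.2,fy=6,interpolation=cv2.INTER_CUBIC)
cv2.imwrite('pics/cmp25.png',np.hstack([f(a),f(b)])); save(b,'scene25.png')
P=cloud(c); e=[]
E
```

```text
t: 30.45
eef_pos: [0.6218, -0.0412, 0.2031]
orientation: [0.181, 0.749, 0.596, -0.228]
contact_force: [-0.0, 0.3, -0.3]
width: 0.0854
30.5 [[0.6485, 0.0764], [0.6487, 0.0763]]
30.55 [[0.6486, 0.0764], [0.6487, 0.0763]]
30.6 [[0.6486, 0.0764], [0.6487, 0.0762]]
30.65 [[0.6486, 0.0764], [0.6487, 0.0763]]
30.7 [[0.6485, 0.0764], [0.6487, 0.0762]]
fit (array([6.48879017e-01, 7.75613273e-02, 1.05517967e+02]), np.float64(0.04983043039687239), np.int64(1004))
```

View pics/cmp25.png

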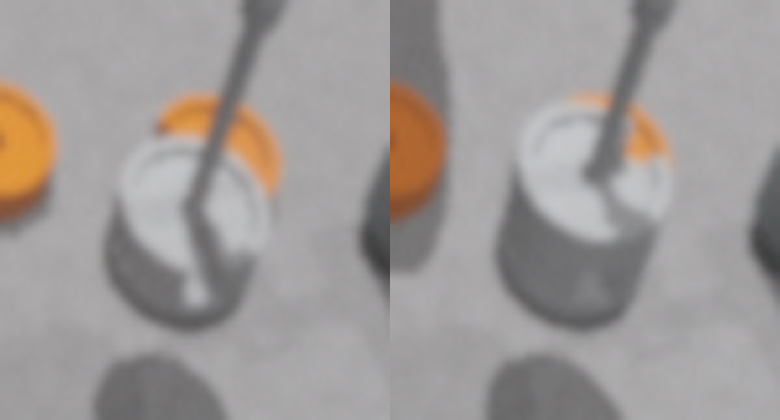

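View pics/scene25.png

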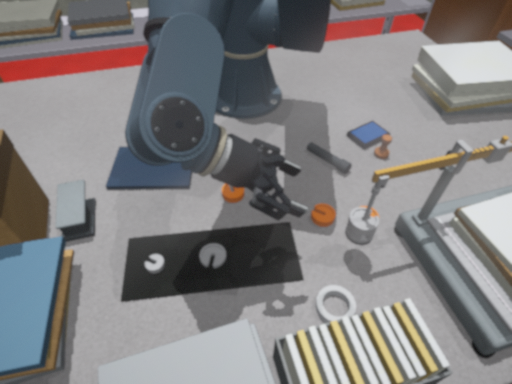

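```bash
python3 -c "
from workcell import r
print(r.hand_in(), r.observe()['t'])"
```

```text
the job is handed in; nothing more can be done
the job is handed in; nothing more can be done
```

The thick steel weight is on the counterpoise hanger and nested in the stack. The job was handed in at about 31 s of the 64 s allowed.

**What I did**
- I picked it off the mat, holding its rim with the gripper tilted 34°.
- I slid it along the scale's x until the end of the slot touched the stem, at about 2 N, then backed off 0.9 mm.
- I lowered it until it touched at the recess floor, with its underside about 104.7 mm above the table.
- I turned it about 100° to the left while it was lightly seated, then released it slowly and backed away.

**Last checks**
- **Seating:** the top rim is at about 125 mm, which matches a flat nest, and no gap shows. The weight's axis is within about 0.5 mm of the stem.
- **Slot direction:** the weight's slot points about 102–105° left of the robot's forward direction. The slot below it pointed about 13–15° right when I measured it before loading (one poorer fit gave 23°), so they are at least 115° apart.
- **Hanger:** it was still to about 0.1 mm over five pictures, and the gripper was clear of it.
- **Other weights:** both are still on the mat where they lay.

**What was less clean**
- While centring the seated weight I dragged the hanger about 0.6 mm, at up to 2.7 N. I lifted the weight slightly, let the hanger return and set the weight down again.
- At release the stem moved about 0.5 mm along the scale's y.
- I could not measure the lower slot again after loading. A lit patch in the scene picture, at the same spot as before, is the only sign that the hanger did not swivel.

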